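Change over the pots in a warming stage with a crank-driven hood

TASK

Crank the clear hood fully off the bay that holds the blue mat (all the way over to the other bay), move every orange-lidded spent pot from the mat into the red discard tray and stand every green-lidded fresh pot upright on the blue mat, side by side. Then crank the hood back until it is fully over the blue-mat bay. Leave all pots upright, leave the logger in the other bay alone, and do not disturb the other things on the bench.

Things in the scene. Friction and masses are not known exactly. Their poses are not given: they have to be found in the camera images.
- warmer: fixed white warming stage, 200 (x) x 350 (y) mm, with two bays side by side along its y, centred at y = +85 and -85 mm in its frame; bay floors 30 mm above the table, 157 x 160 mm inside, with a 10 mm high, 6 mm thick lip around each. A gearbox 55 mm tall (80 x 90 mm) with the crank stands at y = -250 mm. Origin at the centre of the stage's underside, z up
- hood_mid (a point): centre of the top of the clear sliding hood with two blue edge strips (196 mm along the stage's x, 165 mm along its y, so it covers one bay). Hood top 96 mm, underside 92 mm above the table; side skirts along its +x and -x edges reach down to 43 mm; the two ends facing +y and -y are open, so it passes over pots standing in a bay. It slides along the stage's y, driven by the crank only, 170 mm from over the -y bay to over the +y bay
- crank (a joint): angle of the hand crank (rad), 0 to 12.57 (two full turns) between end stops, counter-clockwise seen from above is positive. 0 = hood fully over the -y bay (nearest the crank), 12.57 = hood fully over the +y bay; 85 mm of hood travel per turn. Turns with light friction (about 2 to 4 N at the grip) and stays where it is left
- crank_axis (a point): point on the crank's vertical axis, 105 mm above the table (level with the middle of the grip)
- crank_grip (a point): middle of the crank's black upright paddle grip, 105 mm above the table, 55 mm from the crank's axis. The paddle is 30 mm long in the radial direction, 14 mm thick along the direction of turning, 48 mm tall (from 79 to 127 mm above the table), fixed to the steel arm: it does not spin, so it turns with the crank. The arm (18 mm wide) has its top at 79 mm. The hub on the axis reaches 85 mm
- mat: flat blue mat 150 x 156 mm, 2 mm thick, fixed on the floor of the bay in use (either bay, differs from start to start); origin at the centre of its underside, 30 mm above the table, axes parallel to the stage's
- logger: grey temperature logger, 70 x 45 x 24 mm, dark window, standing in the other bay; leave it alone; origin at the centre of its underside
- discard: fixed red discard tray on the table, 170 (x) x 110 (y) mm, wall 15 mm high and 3 mm thick, floor 3 mm thick; origin at the centre of its underside
- fresh1: lidded specimen pot, upright cylinder 44 mm diameter, 46 mm tall, about 60 g, green lid (fresh); stands on the table right of the crank at the start, may be absent; origin at the centre of its underside, z up
- fresh2: lidded specimen pot, upright cylinder 44 mm diameter, 46 mm tall, about 60 g, green lid (fresh); stands on the table right of the crank at the start, may be absent; origin at the centre of its underside, z up
- fresh3: lidded specimen pot, upright cylinder 44 mm diameter, 46 mm tall, about 60 g, green lid (fresh); stands on the table right of the crank at the start, may be absent; origin at the centre of its underside, z up
- spent1: lidded specimen pot, upright cylinder 44 mm diameter, 46 mm tall, about 60 g, orange lid and amber contents (spent); stands on the blue mat at the start, may be absent; origin at the centre of its underside, z up
- spent2: lidded specimen pot, upright cylinder 44 mm diameter, 46 mm tall, about 60 g, orange lid and amber contents (spent); stands on the blue mat at the start, may be absent; origin at the centre of its underside, z up
- bottle: amber glass bottle with blue cap, 70 mm diameter, 160 mm tall; a bystander; origin at the centre of its underside
- beaker: empty glass beaker, 70 mm wide, 90 mm tall; a bystander; origin at the centre of its underside
- tipbox: blue box of pipette tips, 90 x 130 x 49 mm; a bystander; origin at the centre of its underside
- petri: clear closed petri dish, 60 mm diameter, 14 mm tall; a bystander; origin at the centre of its underside
- marker: white marker pen with black cap lying flat, 120 mm long, 11 mm thick; a bystander; origin at the centre of its underside
Not all that is in view belongs to the job. Of the things shaped like the discard, the red one is meant.

How it is judged:
By the outcome, as a careful person would: the job done as asked, in the order asked, and still so for the second after the job is handed in, with the robot touching nothing.
Of fresh1, fresh2, fresh3 only 2 to 3 are there at a start; the rules pass over those that are not, and their reading is None.
Of spent1, spent2 only 1 to 2 are there at a start; the rules pass over those that are not, and their reading is None.
At some moment in a run one of fresh1, fresh2, fresh3, spent1, spent2 may be knocked a few centimetres aside while the robot is not near it.
It also fails if it takes over 210 s, if anything falls off the work surface, if the arm or the gripper's body presses on something with over 40 N, if the wrist force passes 120 N, or if a joint passes its speed limit or range.

ROBOT

A 6-joint arm with a two-finger parallel gripper is mounted at the origin on the work surface. World frame = base frame: x ahead of the robot, y to its left, z up, the work surface at z = 0. Lengths are in m, angles in rad, forces in N, time in s.
With the tool pointing down it reaches from about 0.4 to 0.825 m from the base axis. Payload 7 kg.
Tool frame: the origin (TCP) lies where the fingers leave the gripper's body, on its centre line; the fingertips stand 73 mm ahead of it and the grasp point (between the pads) lies 54 mm ahead of it; y points along the fingers, x is the direction in which the jaws open and shut, and the axes are right-handed (so a half turn about y gives the same grasp; the last joint's range is limited). The gripper opens to 85 mm and grips with 20 to 120 N. Pads are 22 mm wide; open, the fingers measure 114 mm over their backs; the gripper's body (76 mm by 85 mm) begins 54 mm behind the grasp point. The pads swing forward as they close: fully open they stand 13 mm farther back than shut.
Start: joints at [1.636, 0.359, 0.012, 0, -1.224, -0.288], TCP at [0.149, 0.658, 0.304] pointing down, gripper open.
Joint ranges: [-3.07, 3.07], [-1.43, 2.12], [-1.02, 1.25], [-3.03, 1.67], [-3.05, -0], [-3.03, 3.03]. Speed limits (rad/s): [2.39, 2.39, 3.01, 3.14, 3.14, 3.14].

INTERFACE

Orientations are given as a unit quaternion [w, x, y, z].
In Python, from station import * gives the robot as it stands.
- The arm moves only by the tool move_arm, never from a script. Its argument "increments" is a list that holds one entry, the list of rows, each a list of 7 numbers: the turn, a rotation vector about the world's x, y, z in units of 5 degrees (1.0 is 5 degrees), then the shift along the world's x, y, z in units of 30 mm (1.0 is 30 mm), then the opening in per cent of the stroke, from 0 (shut) to 100 (fully open). In form: [[[ax, ay, az, x, y, z, gripper], ...]]. A call has 1 to 8 rows; each row shifts and turns the commanded pose from where the row before left it; what a row does not reach is not made up. A row lasts 1/12 s, in which the tool goes at most 41.7 mm and 7.16 degrees, less where a joint would pass 70% of its speed; a pose out of reach is approached as far as the arm can. A call is refused whole if a number of a shift passes 1 or a number of a turn 1, either way. A call with a gripper value outside its range is refused whole. The fingers move at their own pace and stop on an object; the grip force is fixed at half the most. Time passes only in rows, so rows that do not move let the fingers close. It gives the time, the measured TCP pose, the force and the opening at its end, in the units of the state.
- read_state(): the state, without advancing time (a new reading comes with each control period).
- grab_frame(name): name is "side" or "top"; returns the picture (420x560x3 uint8, red, green, blue); there is no depth.
- calibration(name): a dict with "fovy" (degrees; the focal length in pixels is half the picture's height over the tangent of half this angle, whatever the lens; pixels are square), "cx", "cy" (the principal point, pixels), "eye" and "attitude" of the camera in the world. Camera axes: x right, y down, z forward; pixel columns grow to the right and rows downward; lengths in m; the calibration is good to about 2 mm. A picture is of the moment at which its call begins. calibration takes no time and is no camera call.
- close_job(): hands the job in, once; it reports no verdict.
The state is a dict: "time": time; "joint_pos": joint angles; "qd": joint speeds; "tau": joint torques, N m; "ee_pos": TCP position; "ee_rot": TCP orientation; "ft_force": force on the tool from outside, world axes, zero at the start; "torque": the same for the moment, N m; "width": opening from 0.0 (shut) to 1.0 (fully open).
Only numpy, scipy, OpenCV 4.12 (cv2) and the standard library are available. Lean on these libraries where they do the work, as an engineer would, in place of code of your own. Each camera call takes 0.05 s, during which the arm holds its last target.

## Working session

There is one attempt and no reset: what is moved stays moved. The work goes in short steps, Python scripts to look and compute and a tool call to move; the robot and the scene stay as the last step left them, time stands still between calls to the robot, and variables do not carry over. Pictures are saved under pics/ and viewed, and the job is handed in when it is done.

Besides the shell and the picture viewer there is one more tool, called after "Request:" as name(argument=value, ...), one argument or row to a line, values as JSON. move_arm: Moves the arm, as the interface text tells. Its arguments: {"type":"object","properties":{"increments":{"type":"array","items":{"type":"array","items":{"type":"array","items":{"type":"number"}}}}},"required":["increments"]}

```bash
ls; mkdir -p pics
python3 - <<'E'
from station import *
import cv2
for n in ("top","side"):
    im=grab_frame(n); cv2.imwrite(f"pics/{n}0.png",im[:,:,::-1]); print(n,calibration(n))
s=read_state(); print({k:s[k] for k in("time","ee_pos","ee_rot","width")})
E
```

```text
pics
top {'fovy': 52.878099673303176, 'cx': 273.2394018406793, 'cy': 209.69018282409579, 'eye': array([0.34666156, 0.11240528, 1.14852273]), 'attitude': array([-0.05654155,  0.7109524 , -0.69825044,  0.06161221])}
side {'fovy': 52.580720667679984, 'cx': 278.71023274918224, 'cy': 214.1040775850093, 'eye': array([ 0.05619524, -0.81575863,  0.69570443]), 'attitude': array([-0.49025778,  0.84050492, -0.19492481,  0.12330092])}
{'time': 0.1, 'ee_pos': array([0.14907955, 0.65800867, 0.30304044]), 'ee_rot': array([-0.44090731,  0.44168416, -0.55212967,  0.55287312]), 'width': 0.9990851247962422}
```

View pics/top0.png

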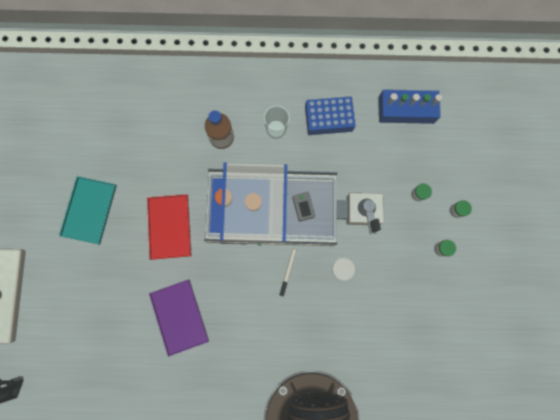

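View pics/side0.png

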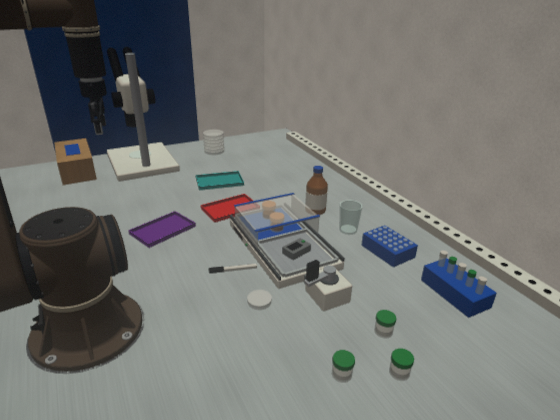

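```bash
cat > h.py <<'E'
from station import *
import numpy as np, cv2
from scipy.spatial.transform import Rotation as R
def q2m(q): return R.from_quat([q[1],q[2],q[3],q[0]]).as_matrix()
def cam(n):
    c=calibration(n); f=210/np.tan(np.radians(c['fovy'])/2); return c,f,q2m(c['attitude'])
def ray(n,u,v,z):
    c,f,M=cam(n); d=M@np.array([(u-c['cx'])/f,(v-c['cy'])/f,1]); e=np.array(c['eye']); return e+d*(z-e[2])/d[2]
def proj(n,p):
    c,f,M=cam(n); q=M.T@(np.array(p)-c['eye']); return np.array([c['cx']+f*q[0]/q[2],c['cy']+f*q[1]/q[2]])
def blobs(im,lo,hi,amin=30):
    h=cv2.cvtColor(im,cv2.COLOR_RGB2HSV); m=cv2.inRange(h,np.array(lo),np.array(hi))
    n,l,s,c=cv2.connectedComponentsWithStats(m); return [(c[i].round(1),int(s[i,4]),s[i,:4]) for i in range(1,n) if s[i,4]>=amin]
GREEN=((50,120,40),(80,255,255))
ORANGE=((5,60,150),(20,255,255))
E
python3 - <<'E'
from h import *
s=read_state(); M=q2m(s['ee_rot']); print(M.round(3))
im=cv2.imread('pics/top0.png')[:,:,::-1].copy(); sd=cv2.imread('pics/side0.png')[:,:,::-1].copy()
for n,i in(('top',im),('side',sd)):
    for nm,c,z in(('green',GREEN,.046),('orange',ORANGE,.078),('red',((0,150,100),(4,255,255)),.015),('black',((0,0,0),(180,255,45)),.127)):
        for b in blobs(i,*c): 
            print(n,nm,b[0],b[1],b[2],ray(n,*b[0],z).round(3))
a=cv2.resize(im[150:290,190:400],None,fx=3.8,fy=3.8,interpolation=cv2.INTER_CUBIC); cv2.imwrite('pics/c_top.png',a[:,:,::-1])
a=cv2.resize(sd[180:320,210:370],None,fx=4.2,fy=4.2,interpolation=cv2.INTER_CUBIC); cv2.imwrite('pics/c_side.png',a[:,:,::-1])
E
```

```text
[[-0.221 -0.     0.975]
 [-0.975 -0.002 -0.221]
 [ 0.002 -1.     0.   ]]
top green [423.5 190.9] 108 [418 185  12  13] [ 0.591 -0.295  0.046]
top green [463.1 207.9] 121 [457 202  13  12] [ 0.547 -0.399  0.046]
top green [447.3 247.6] 127 [441 242  13  13] [ 0.441 -0.351  0.046]
top orange [218.2 196.5] 59 [215 190   6  14] [0.559 0.249 0.078]
top orange [228.  196.7] 34 [226 191   5  12] [0.559 0.224 0.078]
top orange [252.6 201.2] 167 [246 194  14  15] [0.549 0.16  0.078]
top red [168.6 226.8] 2330 [149 196  41  63] [0.486 0.387 0.015]
top black [317.3 401.3] 94 [307 396  18  10] [ 0.078 -0.002  0.127]
side green [471.5 273. ] 44 [468 270   8   7] [ 0.892 -0.264  0.046]
side green [386.  316.6] 202 [377 310  19  14] [ 0.593 -0.296  0.046]
side green [402.5 357.8] 317 [392 349  22  19] [ 0.547 -0.402  0.046]
side green [343.6 358.5] 280 [333 350  22  18] [ 0.442 -0.353  0.046]
side orange [268.3 203.9] 71 [262 201  13   7] [0.559 0.236 0.078]
side orange [276.3 215.8] 86 [270 212  14   8] [0.549 0.159 0.078]
side red [223.9 207.2] 482 [202 194  49  25] [0.465 0.385 0.015]
side black
[... 291 characters left out ...]
 2.636 0.127]
side black [125.7  51. ] 78 [121  46  12  17] [0.611 3.12  0.127]
side black [150.8  96.1] 116 [147  88   9  17] [0.479 1.521 0.127]
side black [116.4  99.2] 162 [111  91  12  17] [0.304 1.525 0.127]
side black [129.7 119.9] 141 [124 111  12  17] [0.303 1.132 0.127]
side black [ 57.6 268.3] 6446 [  0 179 127 132] [-0.031  0.075  0.127]
side black [ 42.5 231. ] 367 [ 23 219  51  21] [-0.057  0.26   0.127]
side black [ 57.9 220.6] 57 [ 53 218  11   6] [-0.021  0.301  0.127]
side black [294.3 245.7] 43 [289 243  12   7] [ 0.484 -0.069  0.127]
side black [312.4 270.4] 185 [306 261  13  20] [ 0.473 -0.173  0.127]
side black [ 82.9 319.4] 2280 [ 31 286  95  69] [ 0.005 -0.119  0.127]
```

View pics/c_top.png

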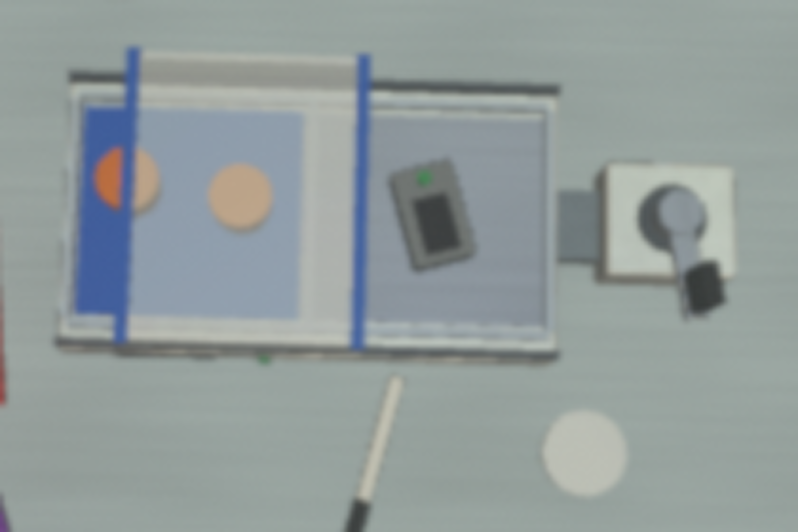

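View pics/c_side.png

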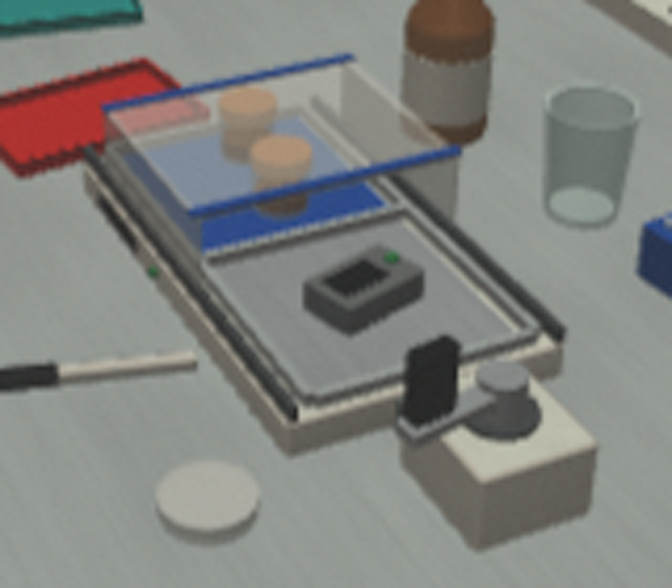

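Run:
```python
from h import *
im=cv2.imread('pics/top0.png')[:,:,::-1].copy(); sd=cv2.imread('pics/side0.png')[:,:,::-1].copy()
T=lambda x,y:(190+x/3.8,150+y/3.8)
S=lambda x,y:(210+x/4.2,180+y/4.2)
print('stage corners');
for p in [(70,75),(560,88),(557,360),(56,345)]: print(ray('top',*T(*p),.045).round(4))
print('strips z.096')
for p in [(133,48),(364,56),(358,348),(121,341)]: print(ray('top',*T(*p),.096).round(4))
for p in [(103,108),(352,57),(192,212),(460,150)]: print('s',ray('side',*S(*p),.096).round(4))
print('mat')
for p in [(82,105),(304,112),(298,320),(75,315)]: print(ray('top',*T(*p),.032).round(4))
print('gearbox top z.055')
for p in [(607,163),(735,168),(735,278),(600,275)]: print(ray('top',*T(*p),.055).round(4))
print('hub',ray('top',*T(682,208),.085).round(4),ray('side',*S(503,375),.085).round(4))
print('grip top corners',[ray('top',*T(*p),.127).round(4) for p in [(685,266),(715,262),(725,300),(697,312)]])
for p in [(405,350),(437,338),(460,345),(412,425),(405,345)]: print('grip side z127',ray('side',*S(*p),.127).round(4))
```

```text
stage corners
[0.6388 0.2823 0.045 ]
[ 0.6361 -0.0649  0.045 ]
[ 0.4432 -0.0612  0.045 ]
[0.4473 0.2837 0.045 ]
strips z.096
[0.6449 0.2326 0.096 ]
[0.6424 0.0761 0.096 ]
[0.4443 0.0776 0.096 ]
[0.446  0.2333 0.096 ]
s [0.4484 0.2376 0.096 ]
s [0.6478 0.2347 0.096 ]
s [0.4482 0.0818 0.096 ]
s [0.6471 0.0781 0.096 ]
mat
[0.6203 0.2748 0.032 ]
[0.6183 0.1162 0.032 ]
[0.469  0.1177 0.032 ]
[0.4697 0.2734 0.032 ]
gearbox top z.055
[ 0.5803 -0.0956  0.055 ]
[ 0.5784 -0.1849  0.055 ]
[ 0.5011 -0.1829  0.055 ]
[ 0.5014 -0.0898  0.055 ]
hub [ 0.5438 -0.1402  0.085 ] [ 0.5435 -0.1395  0.085 ]
grip top corners [array([ 0.4981, -0.1314,  0.127 ]), array([ 0.5011, -0.1508,  0.127 ]), array([ 0.4765, -0.1566,  0.127 ]), array([ 0.4684, -0.1384,  0.127 ])]
grip side z127 [ 0.4741 -0.1441  0.127 ]
grip side z127 [ 0.4955 -0.1419  0.127 ]
grip side z127 [ 0.5035 -0.1529  0.127 ]
grip side z127 [ 0.445  -0.2019  0.127 ]
grip side z127 [ 0.4764 -0.1401  0.127 ]
```

Run:
```python
import cv2
im=cv2.imread('pics/top0.png');sd=cv2.imread('pics/side0.png')
a=cv2.resize(im[180:245,335:400],None,fx=6,fy=6,interpolation=cv2.INTER_CUBIC)
b=cv2.resize(sd[250:315,295:360],None,fx=6,fy=6,interpolation=cv2.INTER_CUBIC)
cv2.imwrite('pics/cr.png',cv2.hconcat([a,b]))
```

```text
(no output)
```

View pics/cr.png

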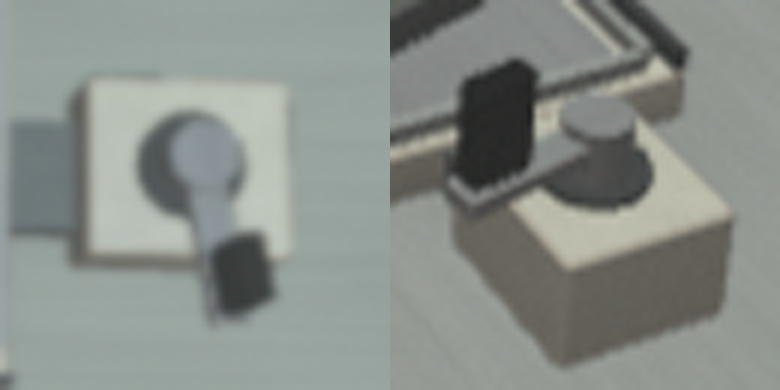

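Candidates, top-view pixels:
- **Fresh:** green-lidded pots at (423,191), (463,208) and (447,248). The green tube caps in the rack near (410,105) are not pots.
- **Spent:** orange lids at (222,197) and (253,201), seen under the hood.
- **Tray:** the red one at (169,227). The teal (90,210) and purple (180,317) trays are not meant.
- **Crank paddle:** black, at (376,225). The marker cap at (284,288) is also black.

The close crops confirm these. The mat is in the +y bay, with the hood about 3/4 over it. I'll crank first.

Request:
move_arm(
  increments=[
    [[0,0,-1,1,-1,0,0],[0,0,-1,1,-1,0,0],[0,0,-1,1,-1,0,0],[0,0,-1,1,-1,0,0],[0,0,-1,1,-1,0,0],[0,0,-1,1,-1,0,0],[0,0,-1,1,-1,0,0],[0,0,-1,1,-1,0,0]],
  ],
)

```text
time: 0.77
ee_pos: [0.3858, 0.4208, 0.3038]
ee_rot: [-0.224, 0.224, -0.671, 0.671]
ft_force: [1.1, 1.8, -0.2]
width: -0.006
```

Run:
```python
from h import *
s=read_state(); print(s['time'],s['joint_pos'].round(3) if hasattr(s['joint_pos'],'round') else s['joint_pos'],s['ee_pos'],q2m(s['ee_rot'])[:,0])
```

```text
0.7667 [ 1.171  0.189 -0.222 -0.    -1.16  -0.525] [0.38576032 0.42077873 0.30382184] [-7.98564426e-01 -6.01909307e-01  2.10403195e-04]
```

Request:
move_arm(
  increments=[
    [[0,0,-1,0.6,-1,0,0],[0,0,-1,0.6,-1,0,0],[0,0,-1,0.6,-1,0,0],[0,0,-1,0.6,-1,0,0],[0,0,-1,0.6,-1,0,0],[0,0,-1,0.6,-1,0,0],[0,0,-1,0.6,-1,0,0],[0,0,-0.4,0,-1,0,0]],
  ],
)

```text
time: 1.43
ee_pos: [0.5128, 0.1811, 0.3033]
ee_rot: [0.001, -0.0, -0.707, 0.707]
ft_force: [-0.3, 0.3, 0.0]
width: 0.002
```

Request:
move_arm(
  increments=[
    [[0,0,0,0,-1,0,0],[0,0,0,0,-1,0,0],[0,0,0,0,-1,0,0],[0,0,0,0,-1,0,0],[0,0,0,0,-1,0,0],[0,0,0,0,-1,0,0],[0,0,0,0,-1,0,0],[0,0,0,0,-1,0,0]],
  ],
)

```text
time: 2.1
ee_pos: [0.5104, -0.0589, 0.3038]
ee_rot: [0.001, -0.002, 0.707, -0.707]
ft_force: [0.3, -0.2, 0.5]
width: 0.001
```

Request:
move_arm(
  increments=[
    [[0,0,0,0,-1,0,0],[0,0,0,0,-1,0,0],[0,0,0,0,-1,0,0],[0,0,0,0,-1,0,0],[0,0,0,0,-0.2,0,0],[0,0,0,0,0,0,0]],
  ],
)

```text
time: 2.6
ee_pos: [0.5104, -0.1851, 0.3033]
ee_rot: [-0.0, -0.001, 0.707, -0.707]
ft_force: [-0.4, 0.3, 0.1]
width: -0.004
```

Run:
```python
from h import *
s=read_state(); print(s['time'],np.round(s['joint_pos'],3),s['ee_pos'],q2m(s['ee_rot'])[:,0], s['ft_force'])
```

```text
2.6 [ 0.013  0.143 -0.28  -0.    -1.149 -0.012] [ 0.51039821 -0.18514805  0.3032975 ] [-0.99999871 -0.00107713  0.00118876] [-0.37042539  0.3074776   0.11453528]
```

Request:
move_arm(
  increments=[
    [[0,0,0,0,0,-1,0],[0,0,0,0,0,-1,0],[0,0,0,0,0,-1,0],[0,0,0,0,0,-1,0],[0,0,0,0,0,-0.5,0],[0,0,0,0,0,0,0]],
  ],
)

```text
time: 3.1
ee_pos: [0.5087, -0.1823, 0.1652]
ee_rot: [-0.001, -0.004, 0.707, -0.707]
ft_force: [-0.3, -0.9, -0.5]
width: 0.0
```

Run:
```python
from h import *
im=grab_frame('side'); cv2.imwrite('pics/s1.png',cv2.resize(im[150:360,200:480],None,fx=2.8,fy=2.8)[:,:,::-1])
c=np.array([.542,-.140]); r=.055
a=np.radians(np.arange(235,-340,-15)); p=c+r*np.c_[np.cos(a),np.sin(a)]
d=(np.diff(p,axis=0)/.03).round(2); print(len(d))
for i in range(24): print(int(np.degrees(a[i]).round()),d[i].tolist())
```

```text
38
235 [-0.35, 0.32]
220 [-0.26, 0.4]
205 [-0.14, 0.46]
190 [-0.02, 0.48]
175 [0.1, 0.47]
160 [0.22, 0.42]
145 [0.32, 0.35]
130 [0.4, 0.26]
115 [0.46, 0.14]
100 [0.48, 0.02]
85 [0.47, -0.1]
70 [0.42, -0.22]
55 [0.35, -0.32]
40 [0.26, -0.4]
25 [0.14, -0.46]
10 [0.02, -0.48]
-5 [-0.1, -0.47]
-20 [-0.22, -0.42]
-35 [-0.32, -0.35]
-50 [-0.4, -0.26]
-65 [-0.46, -0.14]
-80 [-0.48, -0.02]
-95 [-0.47, 0.1]
-110 [-0.42, 0.22]
```

View pics/s1.png

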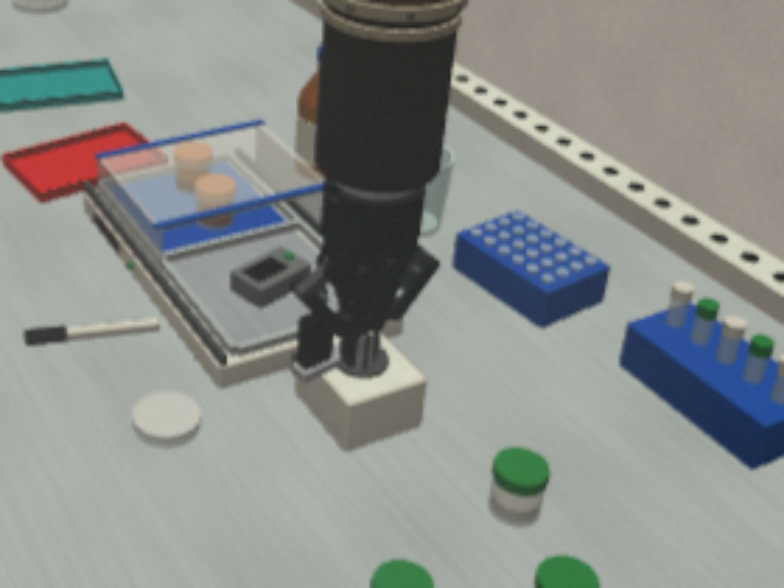

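Request:
move_arm(
  increments=[
    [[0,0,0,-0.35,0.32,0,0],[0,0,0,-0.26,0.4,0,0],[0,0,0,-0.14,0.46,0,0],[0,0,0,0,0,0,0]],
  ],
)

```text
time: 3.48
ee_pos: [0.4889, -0.1466, 0.171]
ee_rot: [0.003, -0.001, 0.707, -0.707]
ft_force: [-0.8, -0.4, 0.3]
width: -0.002
```

Request:
move_arm(
  increments=[
    [[0,0,0,-0.02,0.48,0,0],[0,0,0,0.1,0.47,0,0],[0,0,0,0,0,0,0]],
  ],
)

```text
time: 3.73
ee_pos: [0.4919, -0.1185, 0.1705]
ee_rot: [-0.003, 0.001, -0.707, 0.707]
ft_force: [-0.2, -0.3, 0.2]
width: -0.0
```

Run:
```python
from h import *
im=grab_frame('side'); cv2.imwrite('pics/s2.png',cv2.resize(im[150:360,200:480],None,fx=2.8,fy=2.8)[:,:,::-1])
```

```text
(no output)
```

View pics/s2.png

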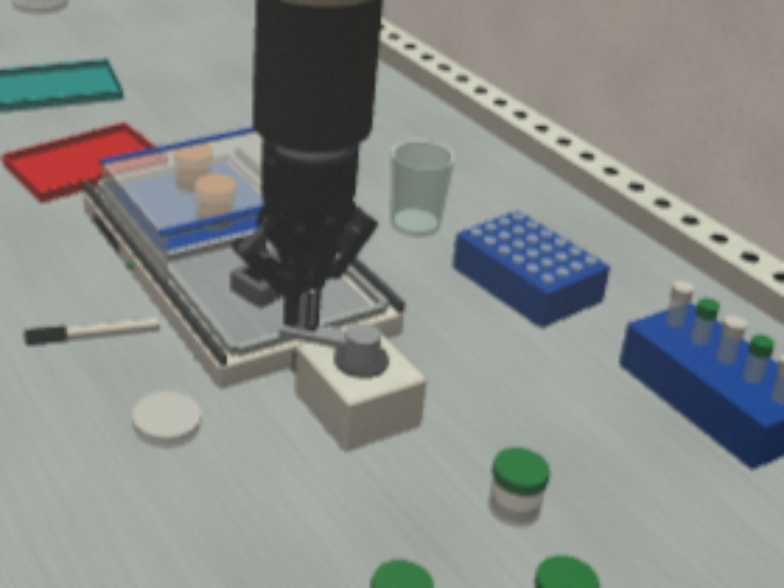

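Request:
move_arm(
  increments=[
    [[0,0,0,0.22,0.42,0,0],[0,0,0,0.32,0.35,0,0],[0,0,0,0.4,0.26,0,0],[0,0,0,0.46,0.14,0,0],[0,0,0,0.48,0.02,0,0],[0,0,0,0.47,-0.1,0,0],[0,0,0,0.42,-0.22,0,0],[0,0,0,0.35,-0.32,0,0]],
  ],
)

```text
time: 4.45
ee_pos: [0.5836, -0.1032, 0.1683]
ee_rot: [0.0, -0.003, 0.707, -0.707]
ft_force: [-4.2, 3.7, -1.6]
width: -0.001
```

Request:
move_arm(
  increments=[
    [[0,0,0,0.26,-0.4,0,0],[0,0,0,0.14,-0.46,0,0],[0,0,0,0.02,-0.48,0,0],[0,0,0,-0.1,-0.47,0,0],[0,0,0,-0.22,-0.42,0,0],[0,0,0,-0.32,-0.35,0,0],[0,0,0,-0.4,-0.26,0,0],[0,0,0,-0.46,-0.14,0,0]],
  ],
)

```text
time: 5.12
ee_pos: [0.5538, -0.1933, 0.1697]
ee_rot: [0.003, 0.0, 0.707, -0.707]
ft_force: [6.3, 2.1, -0.3]
width: -0.003
```

Run:
```python
from h import *
im=grab_frame('side'); cv2.imwrite('pics/s3.png',cv2.resize(im[150:360,200:480],None,fx=2.8,fy=2.8)[:,:,::-1])
```

```text
(no output)
```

View pics/s3.png

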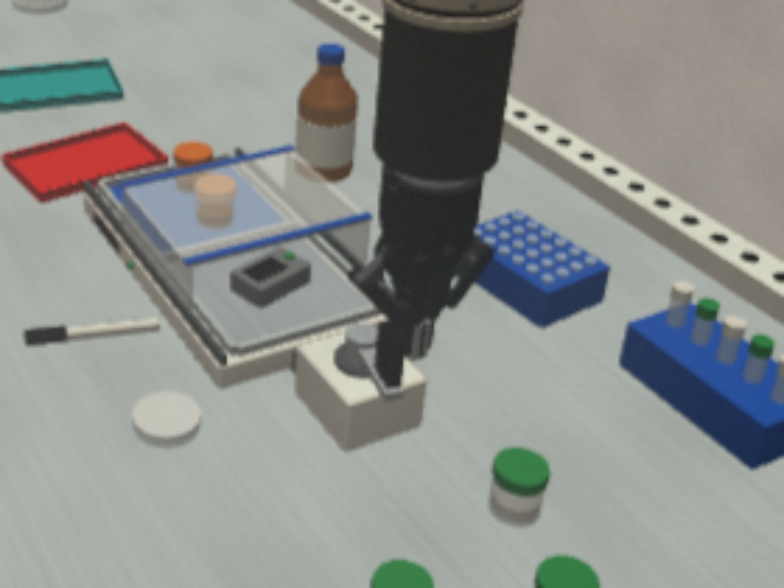

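Request:
move_arm(
  increments=[
    [[0,0,0,-0.48,-0.02,0,0],[0,0,0,-0.47,0.1,0,0],[0,0,0,-0.42,0.22,0,0],[0,0,0,-0.35,0.32,0,0],[0,0,0,-0.26,0.4,0,0],[0,0,0,-0.14,0.46,0,0],[0,0,0,-0.02,0.48,0,0],[0,0,0,0.1,0.47,0,0]],
  ],
)

```text
time: 5.83
ee_pos: [0.4908, -0.12, 0.1699]
ee_rot: [-0.002, 0.001, -0.707, 0.707]
ft_force: [0.2, -6.8, 0.1]
width: 0.003
```

Request:
move_arm(
  increments=[
    [[0,0,0,0.22,0.42,0,0],[0,0,0,0.32,0.35,0,0],[0,0,0,0.4,0.26,0,0],[0,0,0,0.46,0.14,0,0],[0,0,0,0.48,0.02,0,0],[0,0,0,0.47,-0.1,0,0],[0,0,0,0,0,0,0]],
  ],
)

```text
time: 6.42
ee_pos: [0.5627, -0.0872, 0.1685]
ee_rot: [-0.001, 0.002, -0.707, 0.707]
ft_force: [0.8, -0.1, 0.1]
width: -0.002
```

Run:
```python
from h import *
im=grab_frame('side'); cv2.imwrite('pics/s4.png',cv2.resize(im[150:360,200:480],None,fx=2.8,fy=2.8)[:,:,::-1])
```

```text
(no output)
```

View pics/s4.png

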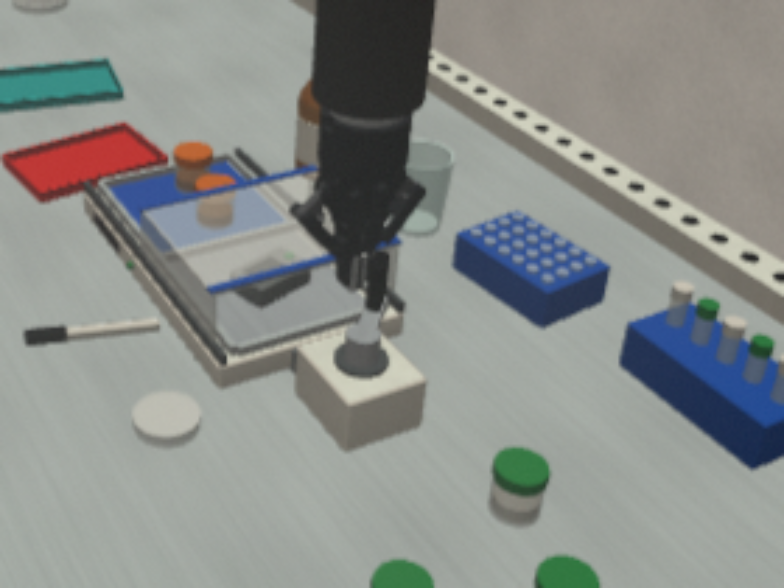

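Run:
```python
from h import *
for p in [(143,213),(213,290),(400,240),(318,172)]: print(ray('side',200+p[0]/2.8,150+p[1]/2.8,.096).round(3))
```

```text
[0.446 0.108 0.096]
[ 0.449 -0.04   0.096]
[ 0.647 -0.041  0.096]
[0.645 0.107 0.096]
```

Request:
move_arm(
  increments=[
    [[0,0,0,0.42,-0.22,0,0],[0,0,0,0.35,-0.32,0,0],[0,0,0,0,0,0,0]],
  ],
)

```text
time: 6.72
ee_pos: [0.5848, -0.1039, 0.1688]
ee_rot: [-0.001, 0.001, -0.707, 0.707]
ft_force: [0.3, -0.2, 0.3]
width: -0.003
```

Request:
move_arm(
  increments=[
    [[0,0,0,0.1,-0.13,0,0],[0,0,0,0.09,-0.13,0,0],[0,0,0,0,0,0,0]],
  ],
)

```text
time: 6.97
ee_pos: [0.5901, -0.1111, 0.1691]
ee_rot: [0.002, -0.001, 0.707, -0.707]
ft_force: [-0.1, -0.4, 0.1]
width: -0.001
```

Request:
move_arm(
  increments=[
    [[0,0,0,0.07,-0.14,0,0],[0,0,0,0.06,-0.15,0,0],[0,0,0,0,0,0,0]],
  ],
)

```text
time: 7.22
ee_pos: [0.5944, -0.1201, 0.1691]
ee_rot: [-0.002, 0.001, -0.707, 0.707]
ft_force: [-0.4, 0.4, -1.3]
width: 0.001
```

Request:
move_arm(
  increments=[
    [[0,0,0,0.04,-0.15,0,0],[0,0,0,0,0,0,0]],
  ],
)

```text
time: 7.38
ee_pos: [0.5948, -0.1215, 0.1692]
ee_rot: [0.001, -0.001, 0.709, -0.706]
ft_force: [-5.8, 19.5, 7.3]
width: 0.002
```

Run:
```python
from h import *
im=grab_frame('side'); cv2.imwrite('pics/s5.png',cv2.resize(im[150:360,200:480],None,fx=2.8,fy=2.8)[:,:,::-1])
print(read_state()['ft_force'])
```

```text
[-6.34722676 19.00541732  6.25899841]
```

View pics/s5.png

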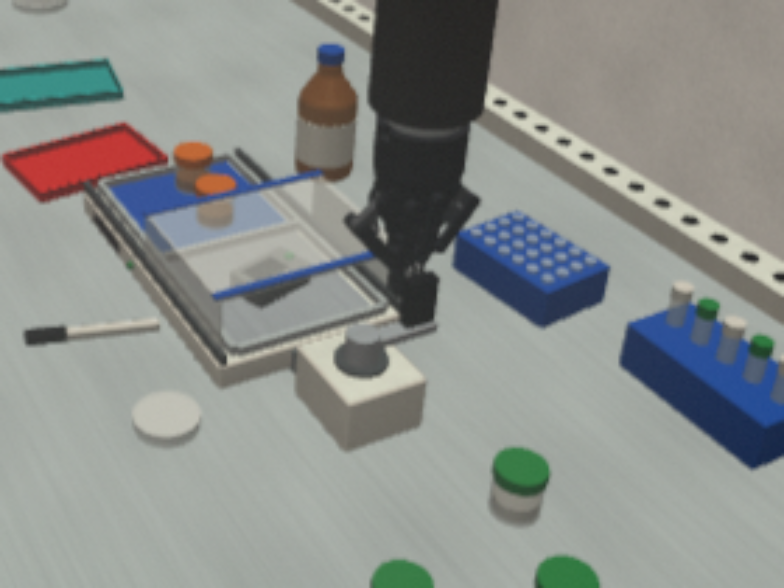

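Request:
move_arm(
  increments=[
    [[0,0,0,-0.1,0.4,0,0],[0,0,0,0,0,1,0],[0,0,0,0,0,1,0],[0,0,0,0,0,1,50],[0,0,0,0,0,1,90],[0,0,0,0,0,0,90]],
  ],
)

```text
time: 7.93
ee_pos: [0.5949, -0.1125, 0.2962]
ee_rot: [-0.006, -0.002, -0.707, 0.708]
ft_force: [1.2, 0.2, 1.3]
width: 0.418
```

```bash
cat > look.py <<'E'
from h import *
import sys
def look(tag):
    for n in('top','side'):
        im=grab_frame(n); cv2.imwrite(f'pics/{n}_{tag}.png',im[:,:,::-1])
        for nm,c in(('green',GREEN),('orange',((3,150,120),(14,255,255)))):
            for b in blobs(im,*c,25): print(n,nm,b[0],b[1],b[2],'z46',ray(n,*b[0],.046).round(3),'z49',ray(n,*b[0],.049).round(3)[:2],'z78',ray(n,*b[0],.078).round(3)[:2])
    s=read_state(); print(s['time'],s['ee_pos'].round(4),s['width'],q2m(s['ee_rot'])[:,0].round(3))
look(sys.argv[1])
E
python3 look.py a
```

```text
top green [423.1 190.9] 136 [417 185  13  13] z46 [ 0.591 -0.294  0.046] z49 [ 0.591 -0.293] z78 [ 0.584 -0.282]
top green [463.  207.6] 120 [457 202  13  12] z46 [ 0.548 -0.399  0.046] z49 [ 0.547 -0.397] z78 [ 0.542 -0.384]
top green [447.4 247.6] 123 [442 242  12  13] z46 [ 0.441 -0.351  0.046] z49 [ 0.441 -0.35 ] z78 [ 0.438 -0.338]
top orange [223.1 196.8] 169 [216 190  15  15] z46 [0.565 0.24  0.046] z49 [0.565 0.24 ] z78 [0.559 0.236]
top orange [252.7 201.3] 168 [246 194  14  15] z46 [0.554 0.161 0.046] z49 [0.554 0.161] z78 [0.548 0.16 ]
side green [452.5 258.7] 25 [450 257   7   5] z46 [ 0.896 -0.197  0.046] z49 [ 0.893 -0.2  ] z78 [ 0.855 -0.228]
side green [471.6 273. ] 41 [468 270   8   7] z46 [ 0.892 -0.265  0.046] z49 [ 0.888 -0.267] z78 [ 0.851 -0.292]
side green [386.1 316.6] 197 [377 310  19  14] z46 [ 0.593 -0.296  0.046] z49 [ 0.59  -0.299] z78 [ 0.567 -0.322]
side green [402.4 357.8] 318 [392 349  22  19] z46 [ 0.547 -0.402  0.046] z49 [ 0.545 -0.404] z78 [ 0.523 -0.423]
side green [343.6 358.6] 279 [333 351  22  17] z46 [ 0.442 -0.354  0.046] z49 [ 0.44  -0.356] z78 [ 0.423 -0.376]
side orange [268.5 203.9] 66 [263 201  12   7] z46 [0.586 0.291 0.046] z49 [0.584 0.285] z78 [0.56  0.236]
side orange [275.8 215.2] 69 [270 212  14   7] z46 [0.574 0.213 0.046] z49 [0.572 0.208] z78 [0.549 0.162]
8.0333 [ 0.5929 -0.1121  0.2908] 0.5919484723234714 [-1.    -0.004 -0.004]
```

View pics/top_a.png

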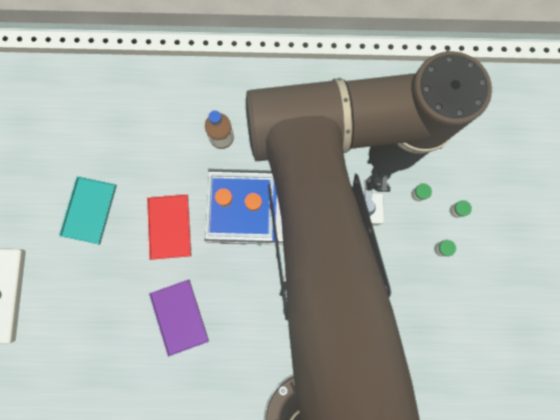

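Request:
move_arm(
  increments=[
    [[0,0,0,-0.18,1,0,90],[0,0,0,-0.18,1,0,90],[0,0,0,-0.18,1,0,90],[0,0,0,-0.18,1,0,90],[0,0,0,-0.18,1,0,90],[0,0,0,-0.18,1,0,90],[0,0,0,-0.18,1,0,90],[0,0,0,-0.18,1,0,90]],
  ],
)

```text
time: 8.7
ee_pos: [0.5482, 0.1291, 0.2877]
ee_rot: [-0.001, 0.002, -0.707, 0.707]
ft_force: [0.3, 1.3, -0.4]
width: 0.904
```

Request:
move_arm(
  increments=[
    [[0,0,0,0,1,-0.5,90],[0,0,0,0,0,-1,90],[0,0,0,0,0,-1,90],[0,0,0,0,0,-1,90],[0,0,0,0,0,0,90]],
  ],
)

```text
time: 9.12
ee_pos: [0.5455, 0.1565, 0.1772]
ee_rot: [0.002, 0.005, -0.705, 0.709]
ft_force: [-1.0, -0.8, -0.8]
width: 0.9
```

Request:
move_arm(
  increments=[
    [[0,0,0,0.05,0.1,-0.9,90],[0,0,0,0,0,-0.9,90],[0,0,0,0,0,0,90],[0,0,0,0,0,0,0],[0,0,0,0,0,0,0],[0,0,0,0,0,0,0],[0,0,0,0,0,0,0],[0,0,0,0,0,0,0]],
  ],
)

```text
time: 9.78
ee_pos: [0.5517, 0.1615, 0.1324]
ee_rot: [0.003, -0.0, 0.708, -0.706]
ft_force: [-0.8, 0.1, 6.4]
width: 0.487
```

Request:
move_arm(
  increments=[
    [[0,0,0,0,0,0,0],[0,0,0,0,0,0,0]],
  ],
)

```text
time: 9.95
ee_pos: [0.5516, 0.1615, 0.1324]
ee_rot: [0.003, -0.0, 0.708, -0.706]
ft_force: [-0.6, -0.3, 6.5]
width: 0.491
```

Run:
```python
from h import *
s=read_state(); print(s['ee_pos'],s['ft_force'],s['width'])
im=grab_frame('side'); cv2.imwrite('pics/s6.png',cv2.resize(im[120:260,180:370],None,fx=4,fy=4)[:,:,::-1])
```

```text
[0.55163628 0.16151689 0.13239737] [-0.63039628 -0.30739619  6.53501795] 0.4905154517506047
```

View pics/s6.png

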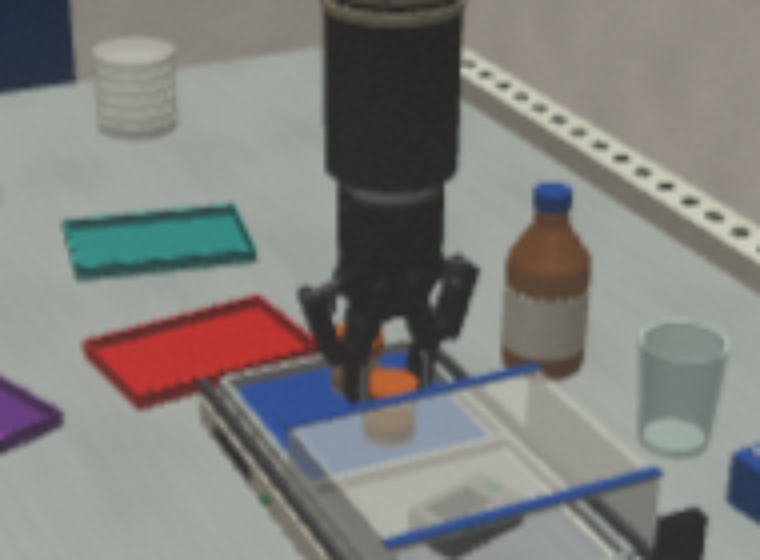

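Request:
move_arm(
  increments=[
    [[0,0,0,0,0,0,75],[0,0,0,0,0,0,75],[0,0,0,0,0,0,75],[0,0,0,-0.1,0,-0.38,75],[0,0,0,0,0,0,75],[0,0,0,0,0,0,0],[0,0,0,0,0,0,0],[0,0,0,0,0,0,0]],
  ],
)

```text
time: 10.67
ee_pos: [0.5478, 0.1612, 0.1191]
ee_rot: [0.002, -0.001, 0.707, -0.707]
ft_force: [0.2, -0.3, -1.2]
width: 0.501
```

Request:
move_arm(
  increments=[
    [[0,0,0,0,0,0,0],[0,0,0,0,0,0,0],[0,0,0,0,0,0,0]],
  ],
)

```text
time: 10.92
ee_pos: [0.5478, 0.1612, 0.119]
ee_rot: [0.002, -0.001, 0.707, -0.707]
ft_force: [0.1, -0.2, 5.2]
width: 0.495
```

Request:
move_arm(
  increments=[
    [[0,0,0,0,0,0.5,0],[0,0,0,0,0,1,0],[0,0,0,0,0,1,0],[0,0,0,0,0,1,0],[0,0,0,0,0,0.5,0],[0,0,0,-0.1,0.5,0,0],[0,0,0,-0.1,1,0,0],[0,0,0,-0.1,1,0,0]],
  ],
)

```text
time: 11.58
ee_pos: [0.5382, 0.236, 0.239]
ee_rot: [0.001, -0.001, 0.707, -0.707]
ft_force: [0.4, 0.0, -0.8]
width: 0.501
```

Request:
move_arm(
  increments=[
    [[0,0,0,-0.1,1,0,0],[0,0,0,-0.1,1,0,0],[0,0,0,-0.1,1,0,0],[0,0,0,-0.1,1,0,0],[0,0,0,0,0.7,0,0],[0,0,0,0,0.3,0,0],[0,0,0,0,0,0,0]],
  ],
)

```text
time: 12.17
ee_pos: [0.5261, 0.3877, 0.2376]
ee_rot: [-0.002, 0.002, -0.707, 0.707]
ft_force: [-0.0, -1.0, -1.1]
width: 0.498
```

```bash
python3 look.py b; python3 -c "
import cv2;a=cv2.imread('pics/side_b.png')
cv2.imwrite('pics/s7.png',cv2.resize(a[100:280,160:400],None,fx=3.2,fy=3.2))"
```

```text
top green [423.6 190.5] 96 [418 185  12  12] z46 [ 0.593 -0.295  0.046] z49 [ 0.592 -0.294] z78 [ 0.585 -0.284]
top green [463.1 207.7] 119 [457 202  13  12] z46 [ 0.548 -0.399  0.046] z49 [ 0.547 -0.397] z78 [ 0.542 -0.384]
top green [447.5 247.5] 124 [441 242  13  13] z46 [ 0.441 -0.352  0.046] z49 [ 0.441 -0.35 ] z78 [ 0.438 -0.338]
top orange [223.  196.7] 168 [216 190  15  15] z46 [0.565 0.24  0.046] z49 [0.565 0.24 ] z78 [0.559 0.237]
top orange [156.7 200.6] 96 [153 193   9  16] z46 [0.552 0.415 0.046] z49 [0.551 0.415] z78 [0.546 0.407]
side green [452.5 259.4] 31 [450 257   7   7] z46 [ 0.894 -0.2    0.046] z49 [ 0.89  -0.203] z78 [ 0.853 -0.23 ]
side green [471.6 273.1] 42 [468 270   8   7] z46 [ 0.892 -0.265  0.046] z49 [ 0.888 -0.267] z78 [ 0.851 -0.292]
side green [386.  316.7] 198 [377 310  19  14] z46 [ 0.593 -0.296  0.046] z49 [ 0.59  -0.299] z78 [ 0.566 -0.322]
side green [402.4 357.9] 322 [392 349  22  19] z46 [ 0.547 -0.403  0.046] z49 [ 0.545 -0.404] z78 [ 0.523 -0.423]
side green [343.6 358.5] 277 [333 351  22  16] z46 [ 0.442 -0.353  0.046] z49 [ 0.44  -0.356] z78 [ 0.423 -0.376]
side orange [239.3 153.8] 51 [234 152  12   5] z46 [0.667 0.745 0.046] z49 [0.665 0.737] z78 [0.637 0.668]
side orange [268.5 203.8] 64 [263 201  12   7] z46 [0.586 0.291 0.046] z49 [0.584 0.286] z78 [0.56  0.237]
12.2667 [0.5262 0.3855 0.2379] 0.5018725182327222 [-1.    -0.004  0.001]
```

View pics/s7.png

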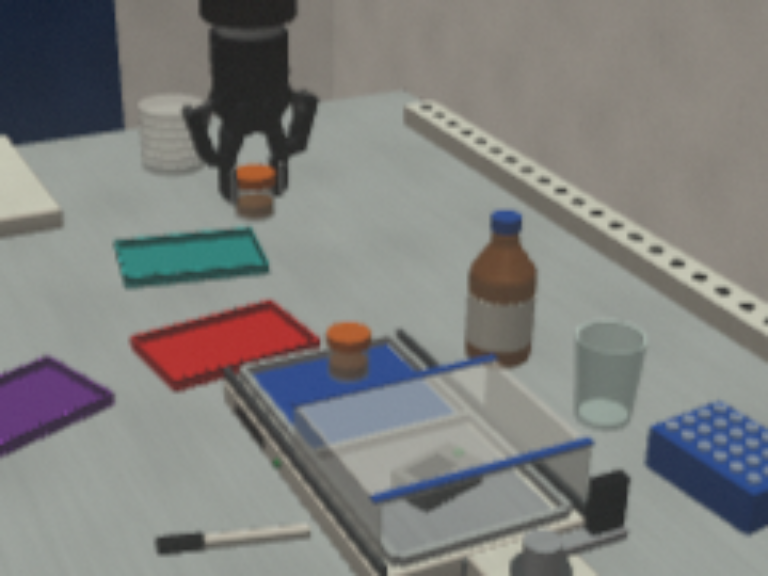

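Request:
move_arm(
  increments=[
    [[0,0,0,0,0,-1,0],[0,0,0,0,0,-1,0],[0,0,0,0,0,-1,0],[0,0,0,0,0,-1,0],[0,0,0,0,0,-0.5,0],[0,0,0,0,0,-0.3,0],[0,0,0,0,0,0,0]],
  ],
)

```text
time: 12.85
ee_pos: [0.526, 0.3841, 0.0926]
ee_rot: [-0.0, 0.002, -0.706, 0.708]
ft_force: [0.8, 0.1, -0.7]
width: 0.5
```

Request:
move_arm(
  increments=[
    [[0,0,0,0,0,-0.06,0],[0,0,0,0,0,0,0],[0,0,0,0,0,0,70],[0,0,0,0,0,0,70],[0,0,0,0,0,0,70],[0,0,0,0,0,0.5,70],[0,0,0,0,0,1,70],[0,0,0,0,0,1,80]],
  ],
)

```text
time: 13.52
ee_pos: [0.526, 0.3855, 0.1679]
ee_rot: [-0.001, 0.002, -0.706, 0.708]
ft_force: [1.1, 1.0, 0.5]
width: 0.796
```

Request:
move_arm(
  increments=[
    [[0,0,0,0.2,0,1,90],[0,0,0,0.2,-0.5,1,90],[0,0,0,0.2,-1,0.4,90],[0,0,0,0.2,-1,0,90],[0,0,0,0.2,-1,0,90],[0,0,0,0.1,-1,0,90],[0,0,0,0,-0.5,0,90],[0,0,0,0,0,0,90]],
  ],
)

```text
time: 14.18
ee_pos: [0.5593, 0.2332, 0.2405]
ee_rot: [0.001, -0.0, 0.707, -0.707]
ft_force: [-0.0, 0.2, 0.2]
width: 0.897
```

```bash
python3 look.py c; python3 -c "
import cv2;a=cv2.imread('pics/side_c.png')
cv2.imwrite('pics/s8.png',cv2.resize(a[100:280,160:400],None,fx=3.2,fy=3.2))"
```

```text
top green [423.6 190.9] 92 [418 186  12  11] z46 [ 0.591 -0.295  0.046] z49 [ 0.591 -0.294] z78 [ 0.584 -0.284]
top green [463.  208.1] 117 [457 202  13  13] z46 [ 0.547 -0.398  0.046] z49 [ 0.546 -0.397] z78 [ 0.541 -0.384]
top green [447.4 247.5] 119 [442 242  12  12] z46 [ 0.441 -0.351  0.046] z49 [ 0.441 -0.35 ] z78 [ 0.438 -0.338]
top orange [226.6 197.2] 73 [223 190   8  14] z46 [0.564 0.231 0.046] z49 [0.564 0.23 ] z78 [0.558 0.227]
top orange [167.2 210. ] 254 [159 202  18  18] z46 [0.527 0.386 0.046] z49 [0.526 0.385] z78 [0.522 0.378]
side green [452.5 259. ] 28 [450 257   7   6] z46 [ 0.895 -0.198  0.046] z49 [ 0.891 -0.201] z78 [ 0.854 -0.229]
side green [471.6 273.1] 42 [468 270   8   7] z46 [ 0.892 -0.265  0.046] z49 [ 0.888 -0.267] z78 [ 0.851 -0.292]
side green [386.  316.7] 201 [377 310  19  14] z46 [ 0.593 -0.296  0.046] z49 [ 0.59  -0.299] z78 [ 0.566 -0.322]
side green [402.4 357.8] 319 [392 349  22  19] z46 [ 0.547 -0.402  0.046] z49 [ 0.545 -0.404] z78 [ 0.523 -0.423]
side green [343.7 358.5] 276 [333 350  22  17] z46 [ 0.442 -0.353  0.046] z49 [ 0.44  -0.356] z78 [ 0.423 -0.376]
side orange [240.4 194.9] 54 [235 192  12   6] z46 [0.528 0.389 0.046] z49 [0.525 0.384] z78 [0.504 0.33 ]
side orange [268.6 203.8] 65 [263 201  13   7] z46 [0.587 0.291 0.046] z49 [0.584 0.286] z78 [0.56  0.237]
14.2833 [0.5596 0.2358 0.2403] 0.8964039925523726 [-1.    -0.003 -0.001]
```

View pics/s8.png

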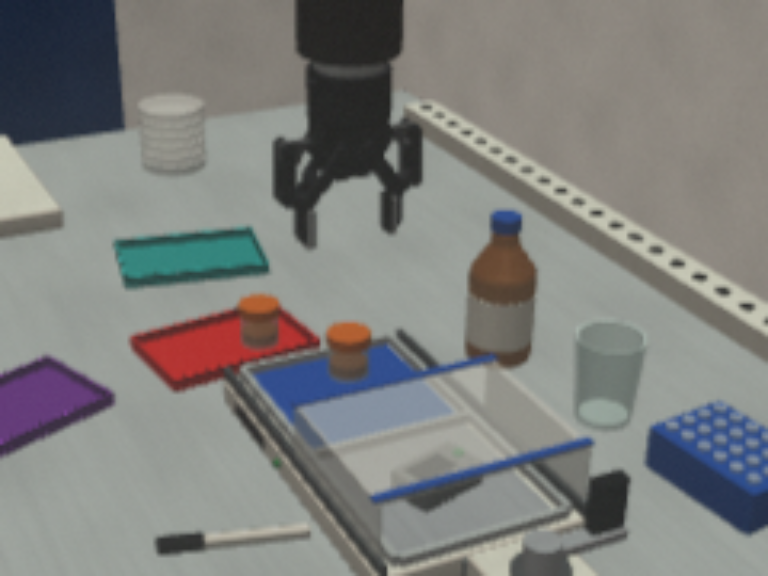

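Request:
move_arm(
  increments=[
    [[0,0,0,0,0.03,-1,90],[0,0,0,0,0,-1,90],[0,0,0,0,0,-1,90],[0,0,0,0,0,-1,90],[0,0,0,0,0,-0.05,90],[0,0,0,0,0,0,90],[0,0,0,0,0,0,0],[0,0,0,0,0,0,0]],
  ],
)

```text
time: 14.95
ee_pos: [0.5605, 0.2381, 0.1203]
ee_rot: [0.003, -0.001, 0.708, -0.706]
ft_force: [-0.3, 0.5, 0.4]
width: 0.633
```

Request:
move_arm(
  increments=[
    [[0,0,0,0,0,0,0],[0,0,0,0,0,0,0],[0,0,0,0,0,0,0],[0,0,0,0,0,0,0]],
  ],
)

```text
time: 15.28
ee_pos: [0.5605, 0.2379, 0.1207]
ee_rot: [0.003, -0.0, 0.708, -0.706]
ft_force: [-1.1, 1.2, 5.7]
width: 0.495
```

Request:
move_arm(
  increments=[
    [[0,0,0,0,0,0.5,0],[0,0,0,0,0,1,0],[0,0,0,0,0,1,0],[0,0,0,0,0,1,0],[0,0,0,-0.3,0.5,0.5,0],[0,0,0,-0.7,0.9,0,0],[0,0,0,-0.7,0.9,0,0],[0,0,0,-0.7,0.9,0,0]],
  ],
)

```text
time: 15.95
ee_pos: [0.4868, 0.3336, 0.2401]
ee_rot: [0.002, -0.0, 0.708, -0.706]
ft_force: [0.4, 0.5, -1.7]
width: 0.494
```

Request:
move_arm(
  increments=[
    [[0,0,0,-0.7,0.9,0,0],[0,0,0,-0.5,0.6,0,0],[0,0,0,-0.2,0.25,0,0],[0,0,0,0,0,0,0],[0,0,0,0,0,-1,0],[0,0,0,0,0,-1,0],[0,0,0,0,0,-1,0],[0,0,0,0,0,0,0]],
  ],
)

```text
time: 16.62
ee_pos: [0.4441, 0.3821, 0.1433]
ee_rot: [0.001, 0.003, -0.705, 0.709]
ft_force: [-1.3, -1.7, -1.9]
width: 0.497
```

Request:
move_arm(
  increments=[
    [[0,0,0,0,0,-0.9,0],[0,0,0,0,0,-0.7,0],[0,0,0,0,0,0,0],[0,0,0,0,0,0,0]],
  ],
)

```text
time: 16.95
ee_pos: [0.4461, 0.385, 0.101]
ee_rot: [-0.001, 0.001, -0.707, 0.707]
ft_force: [-0.0, 0.7, -0.8]
width: 0.499
```

Request:
move_arm(
  increments=[
    [[0,0,0,0,0,-0.3,0],[0,0,0,0,0,0,0],[0,0,0,0,0,0,70],[0,0,0,0,0,0,70],[0,0,0,0,0,0,70],[0,0,0,0,0,0.5,70],[0,0,0,0,0,1,70],[0,0,0,0,0,1,80]],
  ],
)

```text
time: 17.62
ee_pos: [0.4451, 0.3848, 0.1665]
ee_rot: [-0.001, 0.002, -0.706, 0.708]
ft_force: [0.8, 0.1, -0.6]
width: 0.796
```

Request:
move_arm(
  increments=[
    [[0,0,0,0,0,1,90],[0,0,0,0.5,-1,1,90],[0,0,0,0.5,-1,0.5,90],[0,0,0,0.5,-1,0,90],[0,0,0,0.5,-1,0,90],[0,0,0,0.5,-1,0,90],[0,0,0,0.5,-1,0,90],[0,0,0,0,-1,0,90]],
  ],
)

```text
time: 18.28
ee_pos: [0.5362, 0.1763, 0.2395]
ee_rot: [0.002, -0.001, 0.707, -0.707]
ft_force: [0.5, -0.1, 0.3]
width: 0.899
```

Request:
move_arm(
  increments=[
    [[0,0,0,0,-1,0,90],[0,0,0,0,-1,0,90],[0,0,0,0,-1,0,90],[0,0,0,0,-1,0,90],[0,0,0,0,-1,0,90],[0,0,0,0,-1,0,90],[0,0,0,0,-1,0,90],[0,0,0,0,-1,0,90]],
  ],
)

```text
time: 18.95
ee_pos: [0.5341, -0.0638, 0.2397]
ee_rot: [0.002, -0.001, 0.707, -0.707]
ft_force: [1.9, 0.2, -0.7]
width: 0.902
```

```bash
python3 look.py d; python3 -c "
import cv2;a=cv2.imread('pics/side_d.png')
cv2.imwrite('pics/s9.png',cv2.resize(a,None,fx=1.4,fy=1.4))"
```

```text
top green [413.1 203. ] 142 [407 197  14  13] z46 [ 0.558 -0.266  0.046] z49 [ 0.557 -0.265] z78 [ 0.552 -0.255]
top green [463.  207.7] 126 [457 202  13  13] z46 [ 0.548 -0.399  0.046] z49 [ 0.547 -0.397] z78 [ 0.542 -0.384]
top green [447.3 247.7] 128 [441 242  13  13] z46 [ 0.441 -0.351  0.046] z49 [ 0.44 -0.35] z78 [ 0.438 -0.338]
top orange [167.  209.8] 243 [159 202  18  18] z46 [0.527 0.387 0.046] z49 [0.527 0.386] z78 [0.522 0.379]
top orange [165.3 240.8] 254 [157 232  18  19] z46 [0.445 0.386 0.046] z49 [0.445 0.386] z78 [0.442 0.378]
side green [471.6 273.1] 43 [468 270   8   7] z46 [ 0.892 -0.265  0.046] z49 [ 0.888 -0.267] z78 [ 0.851 -0.292]
side green [365.7 313.3] 187 [357 307  19  13] z46 [ 0.559 -0.268  0.046] z49 [ 0.556 -0.271] z78 [ 0.534 -0.295]
side green [402.5 357.8] 316 [392 349  22  19] z46 [ 0.547 -0.402  0.046] z49 [ 0.545 -0.404] z78 [ 0.523 -0.423]
side green [343.6 358.5] 278 [333 351  22  17] z46 [ 0.442 -0.353  0.046] z49 [ 0.44  -0.356] z78 [ 0.423 -0.376]
side orange [240.4 194.9] 56 [235 192  12   6] z46 [0.528 0.389 0.046] z49 [0.525 0.384] z78 [0.504 0.33 ]
side orange [217.7 199.6] 61 [212 197  13   6] z46 [0.446 0.389 0.046] z49 [0.445 0.383] z78 [0.427 0.33 ]
19.05 [ 0.5339 -0.0655  0.2394] 0.8998131143862496 [-1.    -0.001 -0.   ]
```

View pics/s9.png

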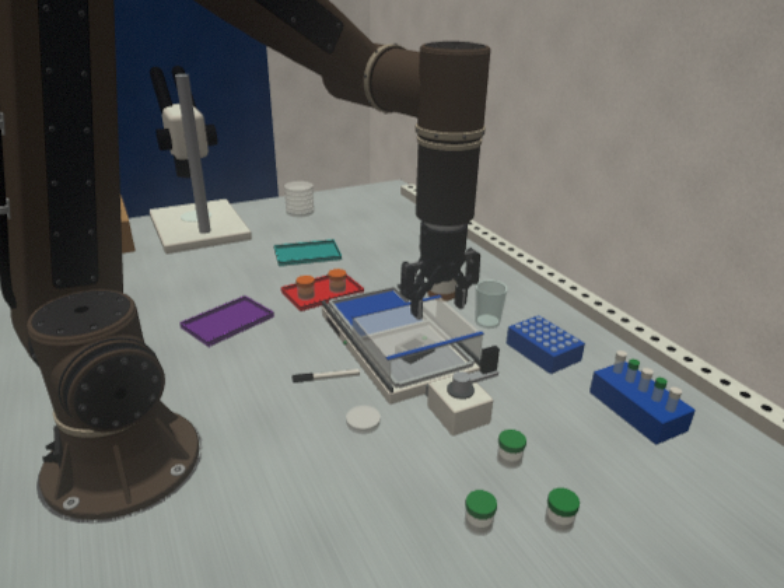

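Request:
move_arm(
  increments=[
    [[0,0,0,0.2,-1,0,90],[0,0,0,0.2,-1,0,90],[0,0,0,0.2,-1,0,90],[0,0,0,0.2,-1,0,90],[0,0,0,0,-1,0,90],[0,0,0,0,-1,0,90],[0,0,0,0,-0.7,0,90],[0,0,0,0,0,0,90]],
  ],
)

```text
time: 19.72
ee_pos: [0.5582, -0.2663, 0.239]
ee_rot: [-0.001, 0.001, -0.707, 0.707]
ft_force: [0.6, 0.2, -0.2]
width: 0.897
```

Request:
move_arm(
  increments=[
    [[0,0,0,0,0,-1,90],[0,0,0,0,0,-1,90],[0,0,0,0,0,-1,90],[0,0,0,0,0,-1,90],[0,0,0,0,0,-0.6,90],[0,0,0,0,0,-0.4,90],[0,0,0,0,0,0,90],[0,0,0,0,0,0,90]],
  ],
)

```text
time: 20.38
ee_pos: [0.5588, -0.2631, 0.0893]
ee_rot: [-0.002, 0.002, -0.707, 0.707]
ft_force: [-0.2, 0.5, -0.4]
width: 0.899
```

Request:
move_arm(
  increments=[
    [[0,0,0,0,-0.1,0,90],[0,0,0,0,0,0,0],[0,0,0,0,0,0,0],[0,0,0,0,0,0,0],[0,0,0,0,0,0,0],[0,0,0,0,0,0,0],[0,0,0,0,0,0,0]],
  ],
)

```text
time: 20.97
ee_pos: [0.559, -0.2666, 0.0905]
ee_rot: [-0.002, 0.001, -0.707, 0.707]
ft_force: [0.7, 0.6, 5.2]
width: 0.495
```

Request:
move_arm(
  increments=[
    [[0,0,0,0,0,0.5,0],[0,0,0,0,0,1,0],[0,0,0,0,0,1,0],[0,0,0,0,0,1,0],[0,0,0,0,0,1,0],[0,0,0,0,0,1,0],[0,0,0,0,0,0.5,0],[0,0,0,0,0,0,0]],
  ],
)

```text
time: 21.63
ee_pos: [0.5598, -0.267, 0.2743]
ee_rot: [-0.004, -0.001, -0.706, 0.708]
ft_force: [0.8, 0.9, -0.6]
width: 0.499
```

Request:
move_arm(
  increments=[
    [[0,0,0,0,0.6,0,0],[0,0,0,0,1,0,0],[0,0,0,0,1,0,0],[0,0,0,0,1,0,0],[0,0,0,0,1,0,0],[0,0,0,0,1,0,0],[0,0,0,0,1,0,0],[0,0,0,0,1,0,0]],
  ],
)

```text
time: 22.3
ee_pos: [0.5577, -0.037, 0.2687]
ee_rot: [0.001, -0.001, 0.707, -0.707]
ft_force: [0.9, -0.2, -0.1]
width: 0.495
```

Request:
move_arm(
  increments=[
    [[0,0,0,0,1,0,0],[0,0,0,0,1,0,0],[0,0,0,0,1,0,0],[0,0,0,-0.2,1,0,0],[0,0,0,-0.3,1,0,0],[0,0,0,0,1,0,0],[0,0,0,0,1,0,0],[0,0,0,0,1,0,0]],
  ],
)

```text
time: 22.97
ee_pos: [0.5426, 0.2029, 0.2688]
ee_rot: [0.001, -0.002, 0.707, -0.707]
ft_force: [0.5, 0.4, -0.7]
width: 0.496
```

Request:
move_arm(
  increments=[
    [[0,0,0,0,1,0,0],[0,0,0,0,0.4,0,0],[0,0,0,0,0,0,0],[0,0,0,0,0,0,0]],
  ],
)

```text
time: 23.3
ee_pos: [0.5429, 0.2438, 0.2683]
ee_rot: [-0.001, 0.002, -0.707, 0.707]
ft_force: [0.3, -0.6, 0.1]
width: 0.495
```

Request:
move_arm(
  increments=[
    [[0,0,0,0,0,-1,0],[0,0,0,0,0,-1,0],[0,0,0,0,0,-1,0],[0,0,0,0,0,-1,0],[0,0,0,0,0,-0.5,0],[0,0,0,0,0,-0.2,0],[0,0,0,0,0,0,0],[0,0,0,0,0,0,0]],
  ],
)

```text
time: 23.97
ee_pos: [0.5439, 0.2431, 0.1288]
ee_rot: [0.001, -0.001, 0.707, -0.707]
ft_force: [0.6, -0.3, -0.2]
width: 0.498
```

Request:
move_arm(
  increments=[
    [[0,0,0,0,0.06,-0.2,0],[0,0,0,0,0,0,0],[0,0,0,0,0,0,70],[0,0,0,0,0,0,70],[0,0,0,0,0,0,70],[0,0,0,0,0,0.5,70],[0,0,0,0,0,1,70],[0,0,0,0,0,1,80]],
  ],
)

```text
time: 24.63
ee_pos: [0.5428, 0.245, 0.1971]
ee_rot: [-0.001, 0.002, -0.706, 0.708]
ft_force: [1.4, 0.5, 0.3]
width: 0.796
```

Request:
move_arm(
  increments=[
    [[0,0,0,0,0,1,90],[0,0,0,0,-1,1,90],[0,0,0,0,-1,0,90],[0,0,0,0,-1,0,90],[0,0,0,0,-1,0,90],[0,0,0,0,-1,0,90],[0,0,0,0,-1,0,90],[0,0,0,0,-1,0,90]],
  ],
)

```text
time: 25.3
ee_pos: [0.5431, 0.0346, 0.257]
ee_rot: [0.002, -0.001, 0.707, -0.707]
ft_force: [1.2, -0.2, -0.4]
width: 0.901
```

Request:
move_arm(
  increments=[
    [[0,0,0,0,-1,0,90],[0,0,0,0,-1,0,90],[0,0,0,0,-1,0,90],[0,0,0,0,-1,0,90],[0,0,0,0,-1,0,90],[0,0,0,0,-1,0,90],[0,0,0,0,-1,0,90],[0,0,0,0,-1,0,90]],
  ],
)

```text
time: 25.97
ee_pos: [0.5432, -0.2055, 0.2569]
ee_rot: [-0.002, 0.001, -0.707, 0.707]
ft_force: [0.0, -0.3, 0.0]
width: 0.9
```

```bash
python3 look.py e; python3 -c "
import cv2;a=cv2.imread('pics/side_e.png')
cv2.imwrite('pics/s10.png',cv2.resize(a,None,fx=1.4,fy=1.4))"
```

```text
top green [220.  202.8] 177 [213 196  15  15] z46 [0.549 0.248 0.046] z49 [0.548 0.247] z78 [0.543 0.244]
top green [462.7 207.9] 151 [456 202  14  13] z46 [ 0.547 -0.398  0.046] z49 [ 0.547 -0.396] z78 [ 0.541 -0.383]
top green [447.  247.6] 159 [440 241  15  14] z46 [ 0.441 -0.35   0.046] z49 [ 0.441 -0.349] z78 [ 0.438 -0.337]
top orange [167.  209.8] 243 [159 202  18  18] z46 [0.527 0.387 0.046] z49 [0.527 0.386] z78 [0.522 0.379]
top orange [165.4 240.6] 253 [157 232  18  19] z46 [0.446 0.386 0.046] z49 [0.446 0.385] z78 [0.443 0.378]
side green [262.4 204. ] 53 [257 202  12   5] z46 [0.568 0.298 0.046] z49 [0.565 0.293] z78 [0.542 0.243]
side green [452.6 258.7] 25 [450 257   7   5] z46 [ 0.897 -0.197  0.046] z49 [ 0.893 -0.2  ] z78 [ 0.855 -0.228]
side green [471.6 273.1] 42 [468 270   8   7] z46 [ 0.892 -0.265  0.046] z49 [ 0.888 -0.267] z78 [ 0.851 -0.292]
side green [402.4 357.6] 308 [392 349  22  19] z46 [ 0.547 -0.402  0.046] z49 [ 0.545 -0.404] z78 [ 0.523 -0.422]
side green [343.6 358.6] 276 [333 351  22  17] z46 [ 0.442 -0.354  0.046] z49 [ 0.44  -0.356] z78 [ 0.423 -0.376]
side orange [240.4 194.9] 56 [235 192  12   6] z46 [0.528 0.389 0.046] z49 [0.525 0.384] z78 [0.504 0.33 ]
side orange [217.9 199.7] 65 [212 197  13   6] z46 [0.447 0.388 0.046] z49 [0.445 0.382] z78 [0.428 0.329]
26.0667 [ 0.543  -0.2073  0.2565] 0.8991392430907734 [-1.    -0.001  0.   ]
```

View pics/s10.png

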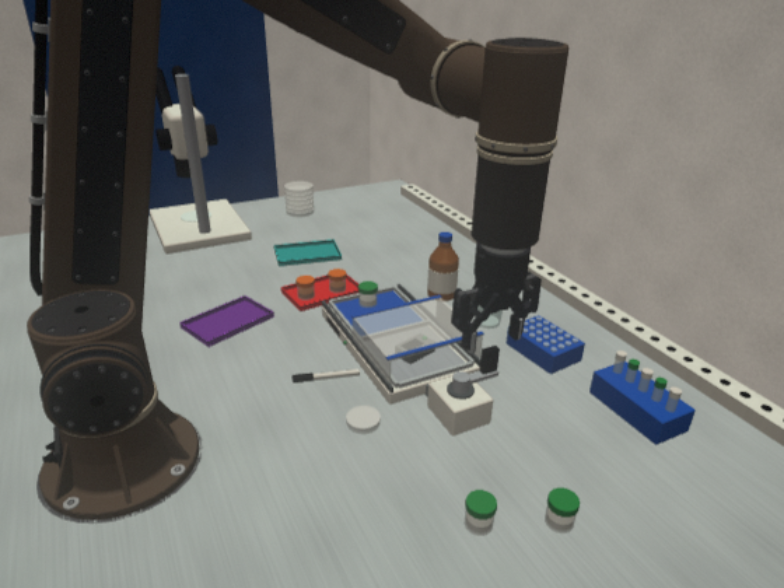

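Request:
move_arm(
  increments=[
    [[0,0,0,0.13,-0.7,0,90],[0,0,0,0,-1,0,90],[0,0,0,0,-1,0,90],[0,0,0,0,-1,0,90],[0,0,0,0,-1,0,90],[0,0,0,0,-1,0,90],[0,0,0,0,-0.7,-0.5,90],[0,0,0,0,0,-0.5,90]],
  ],
)

```text
time: 26.73
ee_pos: [0.5474, -0.3994, 0.2268]
ee_rot: [-0.001, -0.0, -0.707, 0.708]
ft_force: [0.2, 0.1, 0.0]
width: 0.901
```

Request:
move_arm(
  increments=[
    [[0,0,0,0,0,-1,90],[0,0,0,0,0,-1,90],[0,0,0,0,0,-1,90],[0,0,0,0,0,-1,90],[0,0,0,0,0,-0.3,90],[0,0,0,0,0,0,90],[0,0,0,0,0,0,90]],
  ],
)

```text
time: 27.32
ee_pos: [0.5478, -0.3961, 0.0982]
ee_rot: [-0.002, 0.002, -0.707, 0.707]
ft_force: [0.6, 0.6, 0.4]
width: 0.9
```

Request:
move_arm(
  increments=[
    [[0,0,0,0,-0.12,-0.27,90],[0,0,0,0,0,0,0],[0,0,0,0,0,0,0],[0,0,0,0,0,0,0],[0,0,0,0,0,0,0],[0,0,0,0,0,0,0],[0,0,0,0,0,0,0]],
  ],
)

```text
time: 27.9
ee_pos: [0.5479, -0.4, 0.0908]
ee_rot: [-0.002, 0.001, -0.707, 0.708]
ft_force: [0.0, 0.5, 6.3]
width: 0.494
```

Request:
move_arm(
  increments=[
    [[0,0,0,0,0,0.5,0],[0,0,0,0,0,1,0],[0,0,0,0,0,1,0],[0,0,0,0,0,1,0],[0,0,0,0,0,1,0],[0,0,0,0,0,1,0],[0,0,0,0,0,0.5,0],[0,0,0,0,0,0,0]],
  ],
)

```text
time: 28.57
ee_pos: [0.5485, -0.4004, 0.2745]
ee_rot: [-0.004, -0.001, -0.706, 0.708]
ft_force: [0.5, -0.1, -0.8]
width: 0.501
```

Request:
move_arm(
  increments=[
    [[0,0,0,-0.13,0.6,0,0],[0,0,0,0,1,0,0],[0,0,0,0,1,0,0],[0,0,0,0,1,0,0],[0,0,0,0,1,0,0],[0,0,0,0,1,0,0],[0,0,0,0,1,0,0],[0,0,0,0,1,0,0]],
  ],
)

```text
time: 29.23
ee_pos: [0.5426, -0.1702, 0.2685]
ee_rot: [0.001, -0.002, 0.707, -0.707]
ft_force: [0.4, 0.0, -0.6]
width: 0.497
```

Request:
move_arm(
  increments=[
    [[0,0,0,0,1,0,0],[0,0,0,0,1,0,0],[0,0,0,0,1,0,0],[0,0,0,0,1,0,0],[0,0,0,0,1,0,0],[0,0,0,0,1,0,0],[0,0,0,0,1,0,0],[0,0,0,0,1,0,0]],
  ],
)

```text
time: 29.9
ee_pos: [0.5425, 0.0697, 0.2687]
ee_rot: [-0.001, 0.002, -0.707, 0.707]
ft_force: [0.7, 0.0, -0.1]
width: 0.501
```

Request:
move_arm(
  increments=[
    [[0,0,0,0,1,0,0],[0,0,0,0,1,0,0],[0,0,0,0,1,0,0],[0,0,0,0,0.9,0,0],[0,0,0,0,0.3,0,0],[0,0,0,0,0,0,0],[0,0,0,0,0,0,0]],
  ],
)

```text
time: 30.48
ee_pos: [0.5428, 0.1943, 0.2685]
ee_rot: [-0.001, 0.002, -0.707, 0.707]
ft_force: [-1.0, -0.4, -0.9]
width: 0.497
```

Request:
move_arm(
  increments=[
    [[0,0,0,0,0,-1,0],[0,0,0,0,0,-1,0],[0,0,0,0,0,-1,0],[0,0,0,0,0,-1,0],[0,0,0,0,0,-0.5,0],[0,0,0,0,0,-0.2,0],[0,0,0,0,0,0,0],[0,0,0,0,0,0,0]],
  ],
)

```text
time: 31.15
ee_pos: [0.5438, 0.1938, 0.129]
ee_rot: [0.001, -0.001, 0.707, -0.707]
ft_force: [0.4, 0.4, 0.6]
width: 0.496
```

Request:
move_arm(
  increments=[
    [[0,0,0,0,0.05,-0.2,0],[0,0,0,0,0,0,0],[0,0,0,0,0,0,70],[0,0,0,0,0,0,70],[0,0,0,0,0,0,70],[0,0,0,0,0,0.5,70],[0,0,0,0,0,1,70],[0,0,0,0,0,1,80]],
  ],
)

```text
time: 31.82
ee_pos: [0.5428, 0.1955, 0.1975]
ee_rot: [-0.001, 0.002, -0.707, 0.708]
ft_force: [0.1, 0.9, -0.5]
width: 0.794
```

Request:
move_arm(
  increments=[
    [[0,0,0,0,0,1,90],[0,0,0,0,-1,1,90],[0,0,0,0,-1,0,90],[0,0,0,0,-1,0,90],[0,0,0,0,-1,0,90],[0,0,0,0,-1,0,90],[0,0,0,0,-1,0,90],[0,0,0,0,-1,0,90]],
  ],
)

```text
time: 32.48
ee_pos: [0.5431, -0.015, 0.2574]
ee_rot: [0.002, -0.001, 0.707, -0.707]
ft_force: [0.9, -0.1, 0.6]
width: 0.899
```

Request:
move_arm(
  increments=[
    [[0,0,0,0,-1,0,90],[0,0,0,0,-1,0,90],[0,0,0,0,-1,0,90],[0,0,0,0,-1,0,90],[0,0,0,0,-1,0,90],[0,0,0,0,-1,0,90],[0,0,0,-0.4,-1,0,90],[0,0,0,-0.4,-1,0,90]],
  ],
)

```text
time: 33.15
ee_pos: [0.5191, -0.255, 0.2569]
ee_rot: [-0.002, 0.001, -0.707, 0.707]
ft_force: [-0.3, -0.5, -1.0]
width: 0.899
```

```bash
python3 look.py f; python3 -c "
import cv2;a=cv2.imread('pics/side_f.png')
cv2.imwrite('pics/s11.png',cv2.resize(a,None,fx=1.4,fy=1.4))"
```

```text
top green [404.8  96.6] 25 [402  94   6   6] z46 [ 0.859 -0.254  0.046] z49 [ 0.857 -0.253] z78 [ 0.844 -0.244]
top green [220.  202.9] 177 [213 196  15  15] z46 [0.549 0.248 0.046] z49 [0.548 0.247] z78 [0.543 0.244]
top green [238.7 203.1] 185 [231 196  16  15] z46 [0.549 0.198 0.046] z49 [0.548 0.198] z78 [0.543 0.196]
top orange [167.  209.8] 243 [159 202  18  18] z46 [0.527 0.387 0.046] z49 [0.527 0.386] z78 [0.522 0.379]
top orange [165.4 240.7] 253 [157 232  18  19] z46 [0.446 0.386 0.046] z49 [0.445 0.385] z78 [0.443 0.378]
side green [262.3 204. ] 54 [257 202  12   5] z46 [0.567 0.298 0.046] z49 [0.565 0.293] z78 [0.542 0.244]
side green [268.9 210.5] 67 [263 208  13   6] z46 [0.568 0.25  0.046] z49 [0.566 0.245] z78 [0.543 0.197]
side green [471.7 273. ] 41 [468 270   8   7] z46 [ 0.893 -0.265  0.046] z49 [ 0.889 -0.267] z78 [ 0.851 -0.292]
side green [343.6 358.5] 273 [333 351  22  16] z46 [ 0.442 -0.353  0.046] z49 [ 0.44  -0.356] z78 [ 0.423 -0.376]
side orange [240.4 194.9] 56 [235 192  12   6] z46 [0.528 0.389 0.046] z49 [0.525 0.384] z78 [0.504 0.33 ]
side orange [217.9 199.7] 65 [212 197  13   6] z46 [0.447 0.388 0.046] z49 [0.445 0.382] z78 [0.428 0.329]
33.25 [ 0.5177 -0.2568  0.2569] 0.9007921121627539 [-1.    -0.001  0.   ]
```

View pics/s11.png

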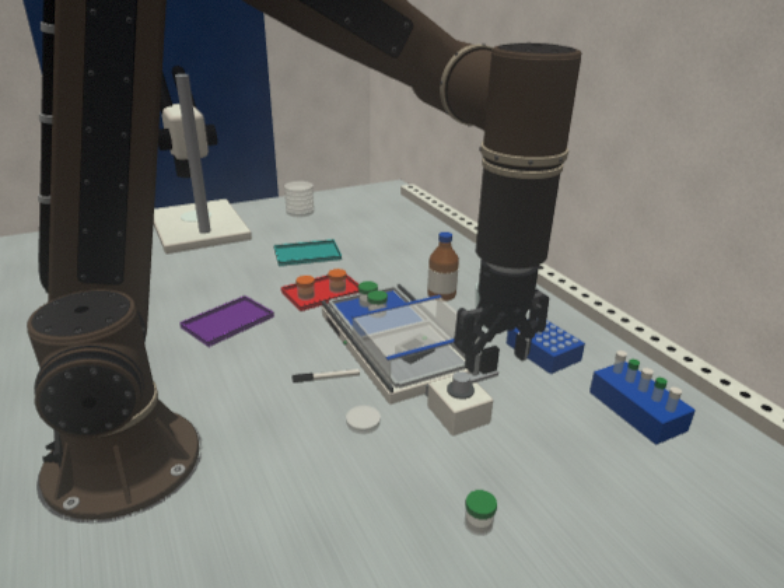

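Request:
move_arm(
  increments=[
    [[0,0,0,-0.6,-0.7,0,90],[0,0,0,-0.7,-0.9,0,90],[0,0,0,-0.7,-0.9,0,90],[0,0,0,-0.55,-0.67,-0.5,90],[0,0,0,0,0,-1,90],[0,0,0,0,0,-1,90],[0,0,0,0,0,-1,90],[0,0,0,0,0,0,90]],
  ],
)

```text
time: 33.92
ee_pos: [0.4401, -0.3473, 0.1469]
ee_rot: [-0.002, -0.003, 0.708, -0.706]
ft_force: [-1.7, 0.6, -0.2]
width: 0.897
```

Request:
move_arm(
  increments=[
    [[0,0,0,0,0,-1,90],[0,0,0,0,0,-0.5,90],[0,0,0,0,0,-0.3,90],[0,0,0,0,0,0,90],[0,0,0,0,0,0,90]],
  ],
)

```text
time: 34.33
ee_pos: [0.4436, -0.3488, 0.0989]
ee_rot: [-0.002, 0.002, -0.707, 0.707]
ft_force: [0.1, 0.3, 0.5]
width: 0.903
```

Request:
move_arm(
  increments=[
    [[0,0,0,-0.06,-0.1,-0.28,90],[0,0,0,0,0,0,0],[0,0,0,0,0,0,0],[0,0,0,0,0,0,0],[0,0,0,0,0,0,0],[0,0,0,0,0,0,0],[0,0,0,0,0,0,0]],
  ],
)

```text
time: 34.92
ee_pos: [0.4414, -0.352, 0.0903]
ee_rot: [-0.002, 0.001, -0.707, 0.707]
ft_force: [-0.7, 0.1, 6.1]
width: 0.498
```

Request:
move_arm(
  increments=[
    [[0,0,0,0,0,0.5,0],[0,0,0,0,0,1,0],[0,0,0,0,0,1,0],[0,0,0,0,0,1,0],[0,0,0,0,0,1,0],[0,0,0,0,0,1,0],[0,0,0,0,0,0.5,0],[0,0,0,0,0,0,0]],
  ],
)

```text
time: 35.58
ee_pos: [0.4424, -0.3524, 0.2739]
ee_rot: [-0.004, -0.001, -0.706, 0.708]
ft_force: [0.7, 0.6, -1.0]
width: 0.496
```

Request:
move_arm(
  increments=[
    [[0,0,0,0.2,0.6,0,0],[0,0,0,0.3,1,0,0],[0,0,0,0.3,1,0,0],[0,0,0,0.3,1,0,0],[0,0,0,0.3,1,0,0],[0,0,0,0.3,1,0,0],[0,0,0,0.3,1,0,0],[0,0,0,0.3,1,0,0]],
  ],
)

```text
time: 36.25
ee_pos: [0.5098, -0.1221, 0.2687]
ee_rot: [0.001, -0.002, 0.707, -0.707]
ft_force: [1.4, 1.1, -0.8]
width: 0.498
```

Request:
move_arm(
  increments=[
    [[0,0,0,0.3,1,0,0],[0,0,0,0.3,1,0,0],[0,0,0,0.3,1,0,0],[0,0,0,0.17,1,0,0],[0,0,0,0,1,0,0],[0,0,0,0,1,0,0],[0,0,0,0,1,0,0],[0,0,0,0,1,0,0]],
  ],
)

```text
time: 36.92
ee_pos: [0.5415, 0.1177, 0.2686]
ee_rot: [-0.001, 0.002, -0.707, 0.707]
ft_force: [0.8, -0.5, -0.5]
width: 0.493
```

Request:
move_arm(
  increments=[
    [[0,0,0,0,0.7,0,0],[0,0,0,0,0.3,0,0],[0,0,0,0,0,0,0],[0,0,0,0,0,0,0]],
  ],
)

```text
time: 37.25
ee_pos: [0.5417, 0.1462, 0.2687]
ee_rot: [-0.001, 0.002, -0.707, 0.707]
ft_force: [-0.9, 0.2, -0.7]
width: 0.495
```

Request:
move_arm(
  increments=[
    [[0,0,0,0.05,0,-1,0],[0,0,0,0,0,-1,0],[0,0,0,0,0,-1,0],[0,0,0,0,0,-1,0],[0,0,0,0,0,-0.5,0],[0,0,0,0,0,-0.2,0],[0,0,0,0,0,0,0],[0,0,0,0,0,0,0]],
  ],
)

```text
time: 37.92
ee_pos: [0.5441, 0.1458, 0.129]
ee_rot: [-0.001, 0.001, -0.707, 0.707]
ft_force: [-0.4, 0.8, -0.2]
width: 0.497
```

Request:
move_arm(
  increments=[
    [[0,0,0,0,0.03,-0.2,0],[0,0,0,0,0,0,0],[0,0,0,0,0,0,70],[0,0,0,0,0,0,70],[0,0,0,0,0,0,70],[0,0,0,0,0,0.5,70],[0,0,0,0,0,1,70],[0,0,0,0,0,1,70]],
  ],
)

```text
time: 38.58
ee_pos: [0.5431, 0.1469, 0.1976]
ee_rot: [-0.001, 0.002, -0.707, 0.708]
ft_force: [1.3, 1.8, 0.3]
width: 0.7
```

Request:
move_arm(
  increments=[
    [[0,0,0,0,0,1,0],[0,0,0,0,0,1,0],[0,0,0,0.1,-0.8,1,0],[0,0,0,0.1,-1,0,0],[0,0,0,0.2,-1,0,0],[0,0,0,0.2,-1,0,0],[0,0,0,0.2,-1,0,0],[0,0,0,0.2,-1,0,0]],
  ],
)

```text
time: 39.25
ee_pos: [0.5737, -0.0281, 0.2881]
ee_rot: [0.002, -0.001, 0.707, -0.707]
ft_force: [0.3, -0.0, 0.4]
width: 0.001
```

Request:
move_arm(
  increments=[
    [[0,0,0,0.2,-1,0,0],[0,0,0,0.07,-1,0,0],[0,0,0,0,-1,0,0],[0,0,0,0,-1,0,0],[0,0,0,0,-0.8,0,0],[0,0,0,0,-0.3,0,0],[0,0,0,0,0,0,0]],
  ],
)

```text
time: 39.83
ee_pos: [0.5815, -0.1817, 0.2874]
ee_rot: [-0.001, 0.001, -0.707, 0.707]
ft_force: [-0.1, 0.5, 0.0]
width: 0.001
```

```bash
python3 look.py g; python3 -c "
import cv2;a=cv2.imread('pics/side_g.png')
cv2.imwrite('pics/s12.png',cv2.resize(a[140:340,180:440],None,fx=3,fy=3))"
```

```text
top green [220.  202.8] 175 [213 196  15  15] z46 [0.549 0.248 0.046] z49 [0.548 0.247] z78 [0.543 0.244]
top green [238.7 203.2] 186 [231 196  16  15] z46 [0.549 0.198 0.046] z49 [0.548 0.198] z78 [0.543 0.196]
top green [257.9 203.5] 183 [251 196  15  16] z46 [0.549 0.147 0.046] z49 [0.548 0.147] z78 [0.543 0.146]
top orange [167.  209.8] 245 [159 202  18  18] z46 [0.527 0.387 0.046] z49 [0.527 0.386] z78 [0.522 0.379]
top orange [165.3 240.7] 253 [157 232  18  19] z46 [0.446 0.386 0.046] z49 [0.445 0.386] z78 [0.443 0.378]
side green [262.3 204.1] 55 [257 202  12   6] z46 [0.567 0.298 0.046] z49 [0.565 0.293] z78 [0.542 0.243]
side green [269.1 210.6] 68 [263 208  13   7] z46 [0.568 0.249 0.046] z49 [0.566 0.244] z78 [0.543 0.196]
side green [275.4 216.6] 43 [270 215  13   5] z46 [0.569 0.206 0.046] z49 [0.567 0.201] z78 [0.544 0.155]
side green [452.5 259. ] 27 [450 257   7   7] z46 [ 0.895 -0.198  0.046] z49 [ 0.891 -0.201] z78 [ 0.854 -0.229]
side green [471.5 273. ] 42 [468 270   8   7] z46 [ 0.892 -0.264  0.046] z49 [ 0.888 -0.267] z78 [ 0.851 -0.292]
side orange [240.4 194.9] 54 [235 192  12   6] z46 [0.528 0.389 0.046] z49 [0.525 0.384] z78 [0.504 0.33 ]
side orange [217.7 199.6] 61 [212 197  13   6] z46 [0.446 0.389 0.046] z49 [0.445 0.383] z78 [0.427 0.33 ]
39.9333 [ 0.5817 -0.1797  0.2875] -0.0026807846493257783 [-1.    -0.003 -0.   ]
```

View pics/s12.png

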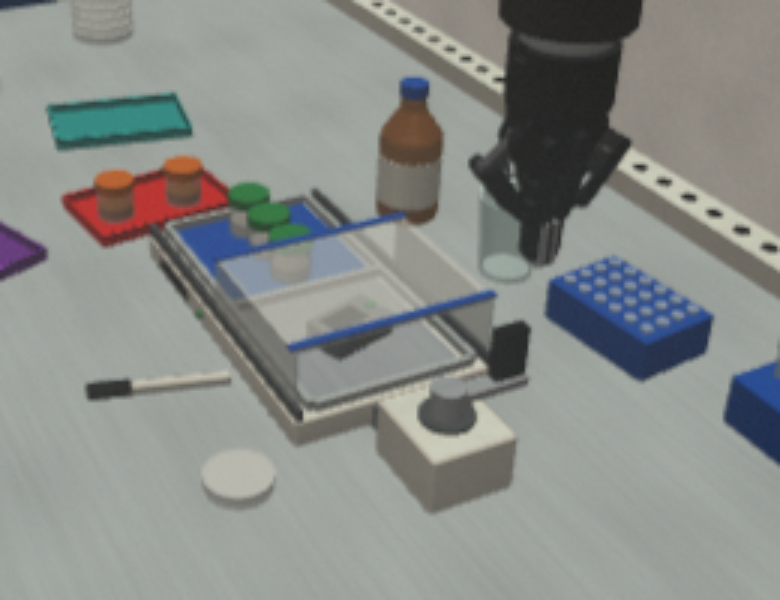

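View pics/top_g.png

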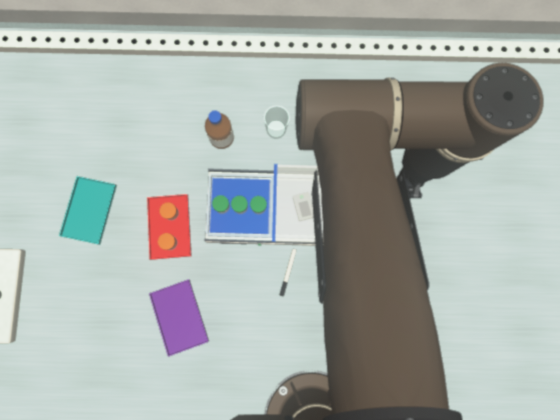

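Request:
move_arm(
  increments=[
    [[0,0,0,0,0,-1,0],[0,0,0,0,0,-1,0],[0,0,0,0,0,-1,0],[0,0,0,0,0,-0.7,0],[0,0,0,0,0,-0.3,0],[0,0,0,0,0,0,0]],
  ],
)

```text
time: 40.43
ee_pos: [0.5809, -0.1786, 0.1654]
ee_rot: [0.001, -0.003, 0.707, -0.707]
ft_force: [-0.3, -0.4, -0.5]
width: -0.004
```

Run:
```python
from h import *
print(read_state()['ee_pos'])
r=.055
a=np.radians(np.arange(-45,316,15)); p=r*np.c_[np.cos(a),np.sin(a)]
d=(np.diff(p,axis=0)/.03).round(2)
for i in range(0,24,8): print(int(np.degrees(a[i]).round()),[[0,0,0]+x.tolist()+[0,0] for x in d[i:i+8]])
```

```text
[ 0.58090226 -0.17863666  0.16542147]
-45 [[0, 0, 0, 0.29, 0.38, 0, 0], [0, 0, 0, 0.18, 0.44, 0, 0], [0, 0, 0, 0.06, 0.47, 0, 0], [0, 0, 0, -0.06, 0.47, 0, 0], [0, 0, 0, -0.18, 0.44, 0, 0], [0, 0, 0, -0.29, 0.38, 0, 0], [0, 0, 0, -0.38, 0.29, 0, 0], [0, 0, 0, -0.44, 0.18, 0, 0]]
75 [[0, 0, 0, -0.47, 0.06, 0, 0], [0, 0, 0, -0.47, -0.06, 0, 0], [0, 0, 0, -0.44, -0.18, 0, 0], [0, 0, 0, -0.38, -0.29, 0, 0], [0, 0, 0, -0.29, -0.38, 0, 0], [0, 0, 0, -0.18, -0.44, 0, 0], [0, 0, 0, -0.06, -0.47, 0, 0], [0, 0, 0, 0.06, -0.47, 0, 0]]
195 [[0, 0, 0, 0.18, -0.44, 0, 0], [0, 0, 0, 0.29, -0.38, 0, 0], [0, 0, 0, 0.38, -0.29, 0, 0], [0, 0, 0, 0.44, -0.18, 0, 0], [0, 0, 0, 0.47, -0.06, 0, 0], [0, 0, 0, 0.47, 0.06, 0, 0], [0, 0, 0, 0.44, 0.18, 0, 0], [0, 0, 0, 0.38, 0.29, 0, 0]]
```

Request:
move_arm(
  increments=[
    [[0,0,0,0.29,0.38,0,0],[0,0,0,0.18,0.44,0,0],[0,0,0,0.06,0.47,0,0],[0,0,0,-0.06,0.47,0,0],[0,0,0,-0.18,0.44,0,0],[0,0,0,-0.29,0.38,0,0],[0,0,0,-0.38,0.29,0,0],[0,0,0,-0.44,0.18,0,0]],
  ],
)

```text
time: 41.1
ee_pos: [0.5595, -0.0865, 0.1696]
ee_rot: [-0.004, 0.0, -0.707, 0.707]
ft_force: [5.7, -3.4, -0.9]
width: -0.002
```

Request:
move_arm(
  increments=[
    [[0,0,0,-0.47,0.06,0,0],[0,0,0,-0.47,-0.06,0,0],[0,0,0,-0.44,-0.18,0,0],[0,0,0,-0.38,-0.29,0,0],[0,0,0,-0.29,-0.38,0,0],[0,0,0,-0.18,-0.44,0,0],[0,0,0,-0.06,-0.47,0,0],[0,0,0,0.06,-0.47,0,0]],
  ],
)

```text
time: 41.77
ee_pos: [0.4916, -0.1536, 0.1694]
ee_rot: [0.004, -0.0, 0.708, -0.707]
ft_force: [0.7, 8.4, 0.4]
width: -0.0
```

Request:
move_arm(
  increments=[
    [[0,0,0,0.18,-0.44,0,0],[0,0,0,0.29,-0.38,0,0],[0,0,0,0.38,-0.29,0,0],[0,0,0,0.44,-0.18,0,0],[0,0,0,0.47,-0.06,0,0],[0,0,0,0.47,0.06,0,0],[0,0,0,0.44,0.18,0,0],[0,0,0,0.38,0.29,0,0]],
  ],
)

```text
time: 42.43
ee_pos: [0.582, -0.179, 0.168]
ee_rot: [-0.001, 0.002, -0.707, 0.707]
ft_force: [-4.3, -3.0, -1.0]
width: -0.003
```

```bash
python3 look.py k|tail -1; python3 -c "
import cv2;a=cv2.imread('pics/side_k.png')
cv2.imwrite('pics/s13.png',cv2.resize(a[140:340,180:440],None,fx=3,fy=3))"
```

```text
42.5333 [ 0.5839 -0.1781  0.1682] 0.002737184998341975 [-1.    -0.006 -0.002]
```

View pics/s13.png

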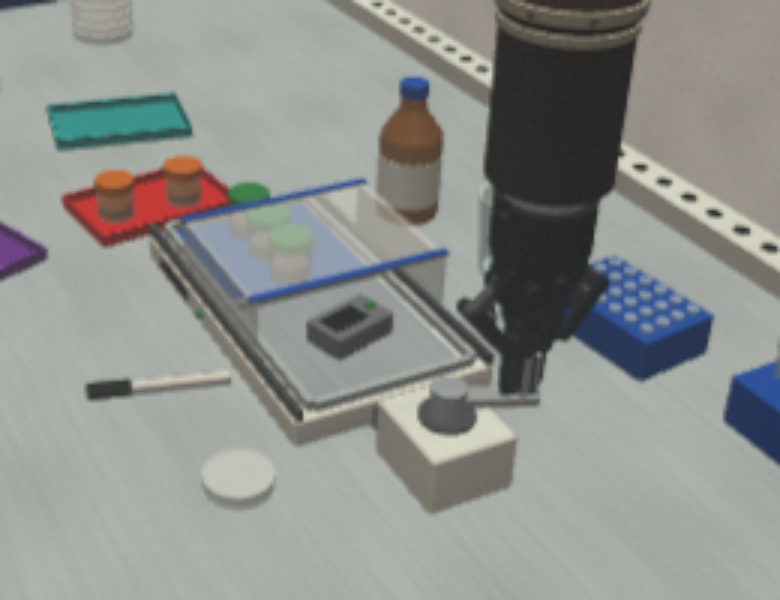

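Request:
move_arm(
  increments=[
    [[0,0,0,0.29,0.38,0,0],[0,0,0,0.18,0.44,0,0],[0,0,0,0.06,0.47,0,0],[0,0,0,-0.06,0.47,0,0],[0,0,0,-0.18,0.44,0,0],[0,0,0,-0.29,0.38,0,0],[0,0,0,-0.38,0.29,0,0],[0,0,0,-0.44,0.18,0,0]],
  ],
)

```text
time: 43.2
ee_pos: [0.5592, -0.0871, 0.1691]
ee_rot: [-0.004, -0.0, -0.707, 0.707]
ft_force: [5.4, -3.5, -0.6]
width: 0.004
```

Request:
move_arm(
  increments=[
    [[0,0,0,-0.47,0.06,0,0],[0,0,0,-0.47,-0.06,0,0],[0,0,0,-0.44,-0.18,0,0],[0,0,0,-0.38,-0.29,0,0],[0,0,0,-0.29,-0.38,0,0],[0,0,0,-0.18,-0.44,0,0],[0,0,0,-0.06,-0.47,0,0],[0,0,0,0.06,-0.47,0,0]],
  ],
)

```text
time: 43.87
ee_pos: [0.4911, -0.1542, 0.1689]
ee_rot: [0.004, -0.0, 0.708, -0.707]
ft_force: [-0.6, 7.1, 0.4]
width: -0.004
```

Request:
move_arm(
  increments=[
    [[0,0,0,0.18,-0.44,0,0],[0,0,0,0.29,-0.38,0,0],[0,0,0,0.38,-0.29,0,0],[0,0,0,0.44,-0.18,0,0],[0,0,0,0.47,-0.06,0,0],[0,0,0,0.47,0.06,0,0],[0,0,0,0.44,0.18,0,0],[0,0,0,0,0,0,0]],
  ],
)

```text
time: 44.53
ee_pos: [0.5721, -0.1876, 0.1677]
ee_rot: [-0.002, 0.001, -0.707, 0.707]
ft_force: [0.6, 0.4, 0.8]
width: -0.001
```

Request:
move_arm(
  increments=[
    [[0,0,0,0.2,0.14,0,0],[0,0,0,0.18,0.15,0,0],[0,0,0,0,0,0,0]],
  ],
)

```text
time: 44.78
ee_pos: [0.5824, -0.179, 0.1678]
ee_rot: [-0.002, 0.001, -0.707, 0.707]
ft_force: [0.2, -1.1, 0.0]
width: -0.004
```

```bash
python3 look.py l|tail -1; python3 -c "
import cv2;a=cv2.imread('pics/side_l.png')
cv2.imwrite('pics/s14.png',cv2.resize(a[140:340,180:440],None,fx=3,fy=3))"
```

```text
44.8833 [ 0.5823 -0.1794  0.1679] -0.002576875763272421 [-1.    -0.005 -0.002]
```

View pics/s14.png

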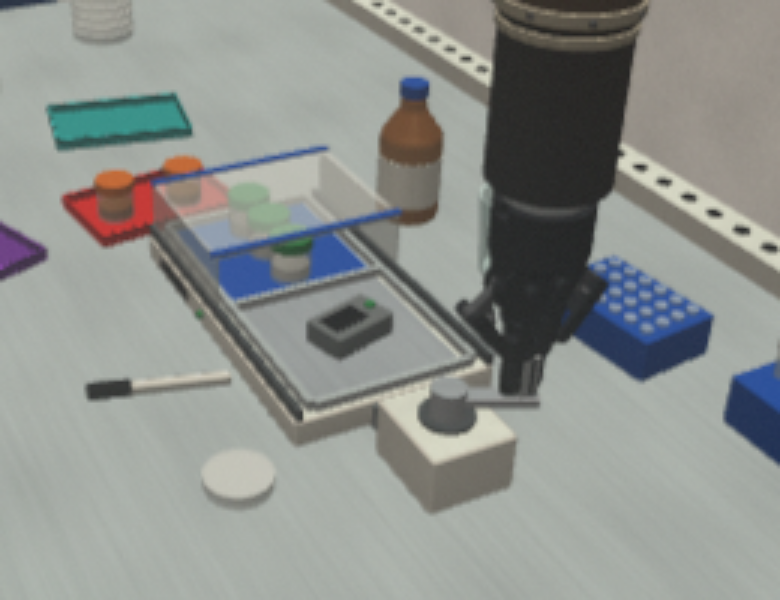

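Steps of 5° to the end stop now.

Request:
move_arm(
  increments=[
    [[0,0,0,0.11,0.12,0,0],[0,0,0,0.1,0.13,0,0],[0,0,0,0,0,0,0]],
  ],
)

```text
time: 45.13
ee_pos: [0.5884, -0.1719, 0.1675]
ee_rot: [-0.002, 0.001, -0.707, 0.707]
ft_force: [-0.8, -0.9, 0.2]
width: 0.003
```

Request:
move_arm(
  increments=[
    [[0,0,0,0.08,0.13,0,0],[0,0,0,0,0,0,0]],
  ],
)

```text
time: 45.3
ee_pos: [0.5908, -0.168, 0.1674]
ee_rot: [0.002, -0.001, 0.707, -0.707]
ft_force: [-0.1, -1.2, -0.6]
width: 0.002
```

Request:
move_arm(
  increments=[
    [[0,0,0,0.07,0.14,0,0],[0,0,0,0,0,0,0]],
  ],
)

```text
time: 45.47
ee_pos: [0.5929, -0.1637, 0.1674]
ee_rot: [0.002, -0.001, 0.707, -0.707]
ft_force: [0.1, 0.0, 0.3]
width: 0.0
```

Request:
move_arm(
  increments=[
    [[0,0,0,0.05,0.12,0,0],[0,0,0,0,0,0,0]],
  ],
)

```text
time: 45.63
ee_pos: [0.5944, -0.1602, 0.1674]
ee_rot: [0.002, -0.001, 0.707, -0.707]
ft_force: [0.2, -0.3, -0.4]
width: -0.005
```

Request:
move_arm(
  increments=[
    [[0,0,0,0.03,0.1,0,0],[0,0,0,0,0,0,0]],
  ],
)

```text
time: 45.8
ee_pos: [0.5952, -0.1572, 0.1674]
ee_rot: [0.002, -0.001, 0.707, -0.707]
ft_force: [-0.1, -0.2, -0.4]
width: 0.002
```

Request:
move_arm(
  increments=[
    [[0,0,0,0,0.08,0,0],[0,0,0,0,0,0,0]],
  ],
)

```text
time: 45.97
ee_pos: [0.5953, -0.1567, 0.1675]
ee_rot: [-0.002, 0.001, -0.706, 0.708]
ft_force: [0.7, -11.2, -3.7]
width: 0.003
```

```bash
python3 look.py m|tail -1; python3 -c "
import cv2;a=cv2.imread('pics/side_m.png')
cv2.imwrite('pics/s15.png',cv2.resize(a[140:340,180:440],None,fx=3,fy=3))"
```

```text
46.0667 [ 0.5952 -0.1567  0.1675] -0.002415388041275378 [-1.    -0.004 -0.   ]
```

View pics/s15.png

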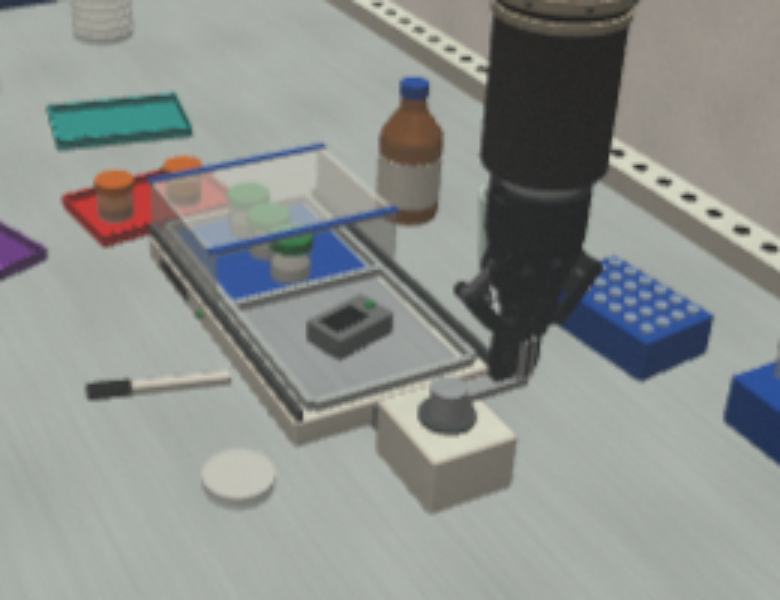

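Request:
move_arm(
  increments=[
    [[0,0,0,0,-0.5,0,0],[0,0,0,0,-0.2,0.5,0],[0,0,0,0,0,1,0],[0,0,0,0,0,1,0],[0,0,0,0,0,1,0],[0,0,0,0,-1,0.5,0],[0,0,0,0,-1,0,0],[0,0,0,0,-0.5,0,0]],
  ],
)

```text
time: 46.73
ee_pos: [0.5958, -0.253, 0.2894]
ee_rot: [-0.003, -0.0, -0.707, 0.707]
ft_force: [0.0, 0.2, -0.8]
width: 0.004
```

```bash
python3 look.py n
python3 - <<'E'
from h import *
for x,y in[(.445,.277),(.645,.277)]: pass
c=np.array([.5425,.1105])
for n in('top','side'):
    im=cv2.imread(f'pics/{n}_n.png')
    for dx in(-.095,.095):
        for dy in(85-79,85+79): print(n,dx,dy,proj(n,[c[0]+dx,c[1]+dy/1000,.096]).round(1))
a=cv2.imread('pics/top_n.png')[150:270,140:400]; b=cv2.imread('pics/side_n.png')[170:290,160:420]
cv2.imwrite('pics/f.png',cv2.vconcat([cv2.resize(a,None,fx=2.4,fy=2.4,interpolation=2),cv2.resize(b,None,fx=2.4,fy=2.4,interpolation=2)]))
E
```

```text
top orange [167.  209.8] 243 [159 202  18  18] z46 [0.527 0.387 0.046] z49 [0.527 0.386] z78 [0.522 0.379]
top orange [165.3 240.7] 254 [157 232  18  19] z46 [0.446 0.386 0.046] z49 [0.445 0.386] z78 [0.443 0.378]
side green [471.6 273.1] 43 [468 270   8   7] z46 [ 0.892 -0.265  0.046] z49 [ 0.888 -0.267] z78 [ 0.851 -0.292]
side orange [239.7 194.1] 36 [235 192  12   5] z46 [0.528 0.396 0.046] z49 [0.526 0.39 ] z78 [0.505 0.336]
side orange [217.9 199.7] 65 [212 197  13   6] z46 [0.447 0.388 0.046] z49 [0.445 0.382] z78 [0.428 0.329]
46.8333 [ 0.5948 -0.253   0.2871] -0.0004287768142690166 [-1.    -0.002 -0.   ]
top -0.095 6 [268.7 240. ]
top -0.095 164 [205.3 238.9]
top 0.095 6 [270.1 166.3]
top 0.095 164 [208.6 165.1]
side -0.095 6 [250.4 224.6]
side -0.095 164 [229.8 200.6]
side 0.095 6 [309.9 210.6]
side 0.095 164 [285.1 189.2]
```

View pics/f.png

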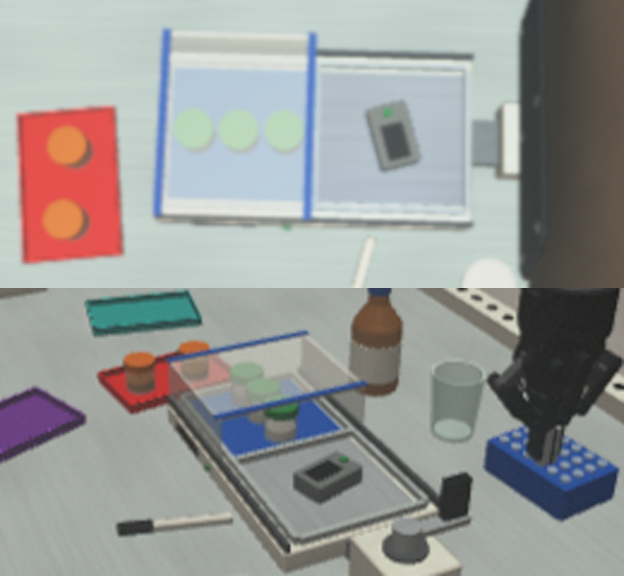

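```bash
python3 -c "
from station import *
print(close_job())"
```

```text
the job is handed in; nothing more can be done
None
```

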